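Pack the model-maker's chest and secure its lid

ROBOT

A 7-joint arm with a two-finger parallel gripper is mounted at the origin on the work surface. World frame = base frame: x ahead of the robot, y to its left, z up, the work surface at z = 0. Lengths are in m, angles in rad, forces in N, time in s.
With the tool pointing down it reaches from about 0.35 to 0.775 m from the base axis. Payload 3.1 kg.
Tool frame: the origin (TCP) lies on the centre line of the jaws, within the pads' length; the fingertips stand 25 mm ahead of it and the grasp point (between the pads) lies 6 mm ahead of it (manip.tip_reach is the z of the fingertips in the tool frame, in m); z points along the fingers, y is the line along which they close (so a half turn about z gives the same grasp; the last joint's range is limited). The gripper opens to 85 mm and grips with 20 to 120 N. Pads are 22 mm wide; open, the fingers measure 114 mm over their backs; the gripper's body (76 mm by 85 mm) begins 54 mm behind the grasp point. The pads swing forward as they close: fully open they stand 13 mm farther back than shut.
Start: joints at [1.273, 0.311, 0.014, 1.512, -0.004, 1.319, -0.027], TCP at [0.139, -0.532, 0.256] pointing down, gripper open.
Joint ranges: [-2.7, 2.7], [-0.3, 1.91], [-1.27, 1.3], [0.12, 2.57], [-1.44, 4.58], [0.2, 2.03], [-3.05, 3.05]. Speed limits (rad/s): [2.79, 2.79, 3.14, 3.14, 3.14, 3.14, 3.14].

INTERFACE

Orientations are given as [roll, pitch, yaw] about the fixed x, y, z axes, in that order (R = Rz(yaw) Ry(pitch) Rx(roll)).
In Python, from cell import manip gives the robot as it stands. The module is installed in compiled form; this text tells all that it offers.
- The arm moves only by the tool move_arm, never from a script. Its argument "steps" is a list of rows, each a list of 3 entries, a list of its own where there are three numbers: the shift along the tool's x, y, z in mm, then the turn, a rotation vector about the tool's x, y, z in rad, then the opening, from 0 (shut) to 1 (fully open). A call has 1 to 8 rows; each row shifts and turns the commanded pose from where the row before left it, along the tool's axes as they then stand; what a row does not reach is not made up. A row lasts 1/12 s, in which the tool goes at most 41.7 mm and 7.16 degrees, less where a joint would pass 70% of its speed; a pose out of reach is approached as far as the arm can. A call is refused whole if a number of a shift passes 41.7 or a number of a turn 0.125, either way. A call with a gripper value outside its range is refused whole. The fingers move at their own pace and stop on an object; "newtons" is the grip in N (left out, the last holds). Time passes only in rows, so rows that do not move let the fingers close. It gives the time, the measured TCP pose, the force, the opening and the grip force at its end, in the units of the state.
- manip.sense(): the state, without advancing time (a new reading comes with each control period).
- manip.get_image(name): name is "scene" or "top" or "wrist"; returns a dict with "color" (480x640x3 uint8, red, green, blue), "mtx" (3x3 intrinsics, pixels), "R" (3x3) and "t" (3): a world point X has camera coordinates R X + t. Camera axes: x right, y down, z forward; pixel columns grow to the right and rows downward; lengths in m; the calibration is good to about 2 mm. A picture is of the moment at which its call begins. There is no depth.
- manip.sign_off(): hands the job in; it is judged then, once.
The state is a dict: "time": time; "qpos": joint angles; "qvel": joint speeds; "joint_torque": joint torques, N m; "ee_pos": TCP position; "ee_rot": TCP orientation; "wrist_force": force on the tool from outside, world axes, zero at the start; "torque": the same for the moment, N m; "width": opening from 0.0 (shut) to 1.0 (fully open); "gripper_force": force on a finger pad.
Only numpy, scipy, OpenCV 4.12 (cv2) and the standard library are available. Lean on these libraries where they do the work, as an engineer would, in place of code of your own. Each camera call takes 0.05 s, during which the arm holds its last target. There are 200 camera calls.

TASK

Pack up the model-maker's chest for the night. Lay all the plywood sections that are out flat in the upper compartment and put all the spring clamps in the open drawer, push the drawer fully home until its catch takes it. With the sections in, fold the stiff lid down until it is flush, without slamming it, then turn both steel turnbuttons square across its edge. Leave the mouse, the tape and the glue bottle alone.

Things in the scene. Friction and masses are not known exactly. Their poses are not given: they have to be found in the camera images.
- chest: Wooden model-maker's chest fixed on the desk, 200 mm deep (its x), 280 mm wide (its y), 110 mm high. Origin: centre of its underside. Its front, with the drawer, faces its own -x; the lid's hinge runs along its back (+x). The front rail on top is 26 mm wide (chest x -100 to -74 mm, top 110 mm up); the lid shuts flush with the rail. The side and back walls stop 97 mm up.
- compartment (a point): Centre of the floor of the chest's upper compartment, 65 mm up, axes as the chest's. The compartment measures 162 mm along x and 256 mm along y inside; 32 mm of clear height under the shut lid. Open from above while the lid is up.
- lid (a joint): The chest's lid, a stiff hinged wooden panel 172.5 mm by 280 mm, 12.5 mm thick, hinged along the chest's back. 0 = shut flat on the walls, flush with the front rail; pi/2 = upright. Its hinge is stiff (about 0.6 N m of friction) and holds it wherever it is left. Starts open, 1.35 to 1.7.
- lid_hinge (a point): Middle of the lid's hinge line, 97.5 mm up, at the chest's back edge; the line runs along the point's y, and the lid lies towards its -x when shut. Does not move with the lid.
- lid_edge (a point): Middle of the lid's free edge, half-way through its thickness; moves with the lid. From here the lid reaches 172.5 mm along +x to the hinge; +z is out of its outer (upper) face. A steel lifting knob (18 mm across, 19 mm high) stands on the outer face 22 mm in from this edge, in the middle of the width; push the lid to either side of it.
- drawer (a joint): The chest's drawer under the compartment, sliding out of the front (chest -x). 0 = home; value = how far it stands open in m. Starts open, 0.135 to 0.15. Slides with about 1.2 N of friction; a sprung roller catch adds about 4 N between 10 and 4 mm, then draws the drawer in over the last 3 mm and keeps it there.
- drawer_floor (a point): Centre of the drawer's inner floor, 12 mm up; moves with the drawer; axes as the chest's. Inside, the drawer measures 160 mm along x and 240 mm along y, with walls 40 mm high. When home, this point is at chest x = -8 mm.
- drawer_pull (a point): Middle of the drawer's bar pull: a steel bar 100 mm long along the chest's y, 11 mm thick, 34 mm up and 35 mm in front of the drawer front; moves with the drawer.
- turn_left (a joint): Angle of the steel turnbutton at the +y end of the chest's front rail, about a vertical pivot, growing counter-clockwise from above. 0 = lying along the rail (chest y), clear of the lid; pi/2 = square across rail and lid edge. Starts between -0.25 and 0.25, turns from -0.5 to 2.1, held by friction (about 0.05 N m).
- turn_left_pivot (a point): Centre of that turnbutton (+y end): a symmetrical bar 60 mm long, 14 mm wide with rounded ends, 12 mm thick, its underside 112 mm and its top 124 mm above the desk. The pivot is at its middle, 88.5 mm in front of the chest's centre and 90 mm to the +y side. The bar runs along this point's y.
- turn_right (a joint): Angle of the steel turnbutton at the -y end of the chest's front rail, about a vertical pivot, growing counter-clockwise from above. 0 = lying along the rail (chest y), clear of the lid; pi/2 = square across rail and lid edge. Starts between -0.25 and 0.25, turns from -0.5 to 2.1, held by friction (about 0.05 N m).
- turn_right_pivot (a point): Centre of that turnbutton (-y end): a symmetrical bar 60 mm long, 14 mm wide with rounded ends, 12 mm thick, its underside 112 mm and its top 124 mm above the desk. The pivot is at its middle, 88.5 mm in front of the chest's centre and 90 mm to the -y side. The bar runs along this point's y.
- section1_mid (a point): Glued plywood section 1 (may be absent): a flat obround laminated block 96 mm long, 44 mm wide, 24 mm thick, about 70 g. This point is its centre, half-way up; its x axis runs along the length, y across the width, z through the thickness. Starts lying flat on the desk in front and to the right.
- section2_mid (a point): Glued plywood section 2 (may be absent): a flat obround laminated block 96 mm long, 44 mm wide, 24 mm thick, about 70 g. This point is its centre, half-way up; its x axis runs along the length, y across the width, z through the thickness. Starts lying flat on the desk in front and to the right.
- section3_mid (a point): Glued plywood section 3 (may be absent): a flat obround laminated block 96 mm long, 44 mm wide, 24 mm thick, about 70 g. This point is its centre, half-way up; its x axis runs along the length, y across the width, z through the thickness. Starts lying flat on the desk in front and to the right.
- clamp1_mid (a point): Black spring clamp 1 (may be absent): A-shaped rigid hand clamp lying flat, 96 mm long, 22 mm high, about 90 g. This point is its centre, half-way up, in the middle of its pivot body (36 mm long, parallel sides 44 mm apart: grip it there). x runs along the length towards the rubber jaws (handles at -x, 51 mm apart at the ends), z is up. Starts lying on the desk.
- clamp2_mid (a point): Black spring clamp 2 (may be absent): A-shaped rigid hand clamp lying flat, 96 mm long, 22 mm high, about 90 g. This point is its centre, half-way up, in the middle of its pivot body (36 mm long, parallel sides 44 mm apart: grip it there). x runs along the length towards the rubber jaws (handles at -x, 51 mm apart at the ends), z is up. Starts lying on the desk.
- mouse: Black computer mouse, 105 x 58 x 34 mm, lying on the desk; origin under its centre. Not part of the job.
- tape_roll: Blue roll of masking tape, 96 mm across, 24 mm high, lying flat; origin under its centre. Not part of the job.
- glue_bottle_mid (a point): White glue bottle standing on the desk, 60 mm across, 150 mm high; this point is half-way up. Not part of the job.
There are look-alikes about, which are no part of the job. Leave any pink look-alike of the part that bears clamp1_mid alone.

How it is judged:
On the way, in this order (a step that is already met when the one before it is completed fails the run):
1. every plywood section that is out lies flat in the upper compartment (x of section1_mid in the frame of compartment between -0.07 and 0.07 m and y of section1_mid in the frame of compartment between -0.118 and 0.118 m and z of section1_mid in the frame of compartment between 0.004 and 0.022 m and angle between the z axis of each of section1_mid, section2_mid, section3_mid and the z axis of compartment, either way round below 0.2 rad and x of section2_mid in the frame of compartment between -0.07 and 0.07 m and y of section2_mid in the frame of compartment between -0.118 and 0.118 m and z of section2_mid in the frame of compartment between 0.004 and 0.022 m and x of section3_mid in the frame of compartment between -0.07 and 0.07 m and y of section3_mid in the frame of compartment between -0.118 and 0.118 m and z of section3_mid in the frame of compartment between 0.004 and 0.022 m), for 0.2 s.
2. the lid is folded down flush, the turnbuttons still clear of it (value of joint lid below 0.035 rad and value of joint each of turn_left, turn_right below 0.7 rad), for 0.2 s.
3. both turnbuttons stand across the lid's edge (value of joint lid below 0.035 rad and value of joint turn_left between 1.34 and 1.8 rad and value of joint turn_right between 1.34 and 1.8 rad), for 0.2 s.
At the end, for the whole second after the job is handed in: Every section present lies flat (within 0.2 rad) inside the upper compartment and every clamp present lies inside the drawer; the drawer is home within 3 mm; the lid is shut within 0.035 rad; both turnbuttons stand between 1.34 and 1.80 rad, that is square across within 0.23 rad (all of step 1 and all of step 3 and x of clamp1_mid in the frame of drawer_floor between -0.07 and 0.07 m and y of clamp1_mid in the frame of drawer_floor between -0.112 and 0.112 m and z of clamp1_mid in the frame of drawer_floor between 0.004 and 0.022 m and x of clamp2_mid in the frame of drawer_floor between -0.07 and 0.07 m and y of clamp2_mid in the frame of drawer_floor between -0.112 and 0.112 m and z of clamp2_mid in the frame of drawer_floor between 0.004 and 0.022 m and value of joint drawer below 0.003 m); the robot touches nothing.
It fails at once if the mouse, the tape roll or the glue bottle is shifted more than 25 mm (distance of any of mouse, tape_roll, glue_bottle_mid from where it was at the start of the episode above 0.025 m).
It fails at once if the lid is slammed (folds shut faster than 3 rad/s) (velocity of joint lid below -3 rad/s).
Of section1, section2, section3 only 2 to 3 are there at a start; the rules pass over those that are not, and their reading is None.
Of clamp1, clamp2 only 1 to 2 are there at a start; the rules pass over those that are not, and their reading is None.
At some moment in a run one of section1, section2, section3, clamp1, clamp2 may be knocked a few centimetres aside while the robot is not near it.
Once in a run the grip may slacken for a moment while it holds something.
It also fails if it takes over 210 s, if anything falls off the work surface, if the arm or the gripper's body presses on something with over 40 N, if the wrist force passes 120 N, or if a joint passes its speed limit or range.

## Working session

There is one attempt and no reset: what is moved stays moved. The work goes in short steps, Python scripts to look and compute and a tool call to move; the robot and the scene stay as the last step left them, time stands still between calls to the robot, and variables do not carry over. Pictures are saved under pics/ and viewed, at most 14 in all, crops included, and the job is handed in when it is done.

Besides the shell and the picture viewer there is one more tool, called after "Request:" as name([rows], argument=value, ...), one row to a line, values as JSON. move_arm: Moves the arm, as the interface text tells. Its arguments: {"type":"object","properties":{"steps":{"type":"array","items":{"type":"array"}},"newtons":{"type":"number"}},"required":["steps"]}

```bash
mkdir -p pics; cat > h.py <<'E'
import numpy as np, cv2
from cell import manip
def img(n,f=None):
    d=manip.get_image(n)
    if f: cv2.imwrite('pics/'+f,d['color'][:,:,::-1])
    return d
def ray(d,uv,z):
    uv=np.atleast_2d(np.array(uv,float)); R=d['R'];t=d['t']
    c=-R.T@t
    v=(R.T@np.linalg.inv(d['mtx'])@np.c_[uv,np.ones(len(uv))].T).T
    return c+v*((z-c[2])/v[:,2])[:,None]
def proj(d,X):
    X=np.atleast_2d(X);p=(d['mtx']@(d['R']@X.T+np.array(d['t']).reshape(3,1))).T
    return p[:,:2]/p[:,2:]
E
python3 - <<'E'
from h import *
for n in('scene','top'):
    d=img(n,n+'0.png'); print(n,d['mtx'].tolist(),(-d['R'].T@d['t']).round(3),d['R'].round(3).tolist())
s=manip.sense();print(s['ee_pos'],s['ee_rot'],s['width'],manip.tip_reach)
E
```

```text
scene [[553.0688362151025, 0.0, 331.1681630290483], [0.0, 553.0688362151025, 234.648875170594], [0.0, 0.0, 1.0]] [ 1.297 -0.384  0.956] [[0.413, 0.911, 0.004], [0.676, -0.304, -0.671], [-0.61, 0.279, -0.741]]
top [[544.9063652069814, 0.0, 312.80987688206955], [0.0, 544.9063652069814, 228.69411102413355], [0.0, 0.0, 1.0]] [ 0.462 -0.075  1.241] [[-0.005, -1.0, -0.013], [-0.991, 0.007, -0.133], [0.133, 0.012, -0.991]]
[ 0.1390158  -0.53150878  0.25531585] [-3.13943147e+00  1.03117792e-04  2.55859114e-01] 1.0012033416817627 0.025
```

View pics/scene0.png

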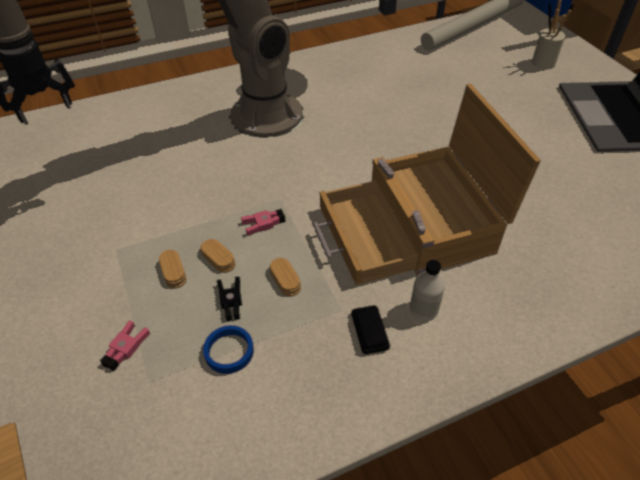

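View pics/top0.png

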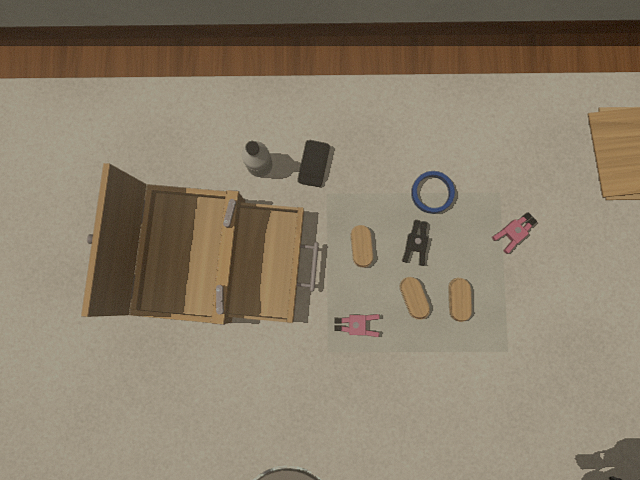

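The top view shows the chest on the left at about (180,255), with its front facing image right (world −y). The turnbuttons are at (231,211) and (221,299), and the drawer is open with its pull at (313,267). There are three sections, at (362,246), (416,298) and (461,299). There is one black clamp at (418,242), and pink look-alikes at (358,325) and (516,232).

```bash
cat >> h.py <<'E'
def blobs(d,m,z,lo=150,hi=3000,box=(320,150,560,360)):
    x0,y0,x1,y1=box; k=np.zeros_like(m); k[y0:y1,x0:x1]=m[y0:y1,x0:x1]
    k=cv2.morphologyEx(k.astype(np.uint8),cv2.MORPH_OPEN,np.ones((2,2)))
    out=[]
    for c in cv2.findContours(k,cv2.RETR_EXTERNAL,cv2.CHAIN_APPROX_NONE)[0]:
        if not lo<cv2.contourArea(c)<hi: continue
        w=ray(d,c[:,0,:],z)[:,:2].astype(np.float32)*1000
        r=cv2.minAreaRect(w); b=cv2.boxPoints(r); e=[b[1]-b[0],b[2]-b[1]]
        e=max(e,key=np.linalg.norm); M=cv2.moments(c)
        out.append(dict(c=np.round(r[0]),size=np.round(sorted(r[1])),ang=round(float(np.degrees(np.arctan2(e[1],e[0])))%180,1),px=(round(M['m10']/M['m00']),round(M['m01']/M['m00']))))
    return out
def masks(d):
    h=cv2.cvtColor(d['color'],cv2.COLOR_RGB2HSV).astype(int)
    H,S,V=h[...,0],h[...,1],h[...,2]
    return dict(wood=(H>8)&(H<25)&(S>85)&(V>90), black=(V<50), grey=(S<40)&(V>90))
def look():
    d=img('top');m=masks(d)
    print('SEC',*blobs(d,m['wood'],.024),sep='\n');print('CLAMP',*blobs(d,m['black'],.022,lo=80),sep='\n')
    return d
E
python3 - <<'E'
from h import *
d=look()
cv2.imwrite('pics/chest.png',cv2.resize(d['color'][150:340,70:340,::-1],None,fx=2.9,fy=2.9,interpolation=cv2.INTER_CUBIC))
E
```

```text
SEC
{'c': array([ 463., -386.]), 'size': array([48., 94.]), 'ang': 179.7, 'px': (461, 300)}
{'c': array([ 468., -286.]), 'size': array([46., 95.]), 'ang': 20.3, 'px': (415, 299)}
{'c': array([ 584., -172.]), 'size': array([44., 93.]), 'ang': 4.6, 'px': (363, 247)}
CLAMP
```

View pics/chest.png

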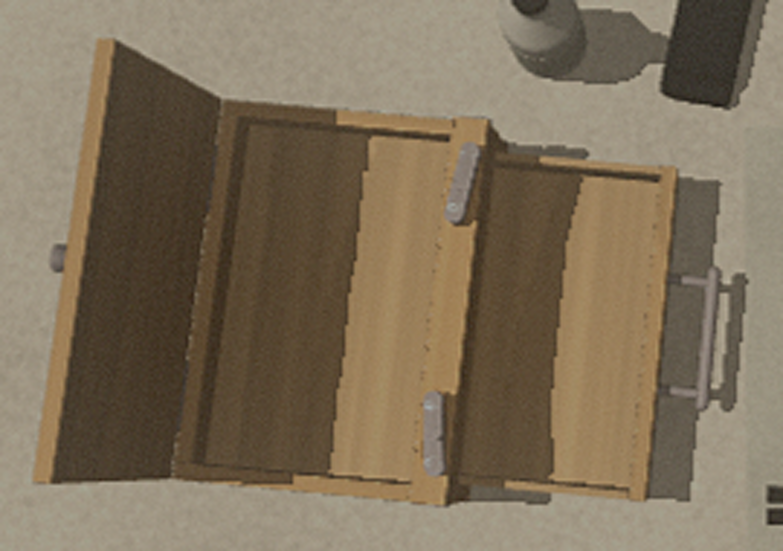

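The crop shows the buttons centred at about (463,183) and (433,433). The front edge of the rail top runs from (489,121) to (447,503), and the lid leans slightly back past upright.

```bash
cat > plan.py <<'E'
import sys,json
from h import *
# usage: plan x y z(mm) yaw(deg) [maxstep]
def plan(x,y,z,yaw,step=40,s=None,rot=.12):
    from scipy.spatial.transform import Rotation as Ro
    s=s or manip.sense()
    R0=Ro.from_euler('xyz',s['ee_rot']); R1=Ro.from_euler('xyz',[np.pi,0,np.radians(yaw)])
    dp=np.array([x,y,z])-1000*np.array(s['ee_pos'])
    rv=(R0.inv()*R1).as_rotvec()
    if abs(rv[2])>np.pi/2: print('WARN half-turn alternative')
    t=R0.inv().apply(dp)
    print('world d',dp.round(1),'tool d',t.round(1),'rotvec',rv.round(3),'rows>=',int(np.ceil(max(np.linalg.norm(dp)/step,np.linalg.norm(rv)/rot))))
E
python3 - <<'E'
from h import *
d=img('top')
f=lambda u,v,z:(ray(d,[[70+u/2.9,150+v/2.9]],z)[0]*1000).round(1)
r=f(463,183,.124);l=f(433,433,.124);print('right piv',r,'left',l,np.linalg.norm(r-l))
a=f(489,121,.11);b=f(447,503,.11);print('rail front',a,b,np.linalg.norm(a-b))
cx=np.array([*(a-b)[:2]]);cx/=np.linalg.norm(cx)  # chest -y dir
X=np.array([-cx[1],cx[0]]);print('yaw from rail',np.degrees(np.arctan2(X[1],X[0])))
v=(r-l)[:2];print('yaw from piv',np.degrees(np.arctan2(v[0],-v[1])))
print('centre rail',(a+b)[:2]/2+100*X,'piv',(r+l)[:2]/2+88.5*X)
print('back wall',f(237,103,.097),f(175,478,.097))
print('pull',f(714,270,.0395),f(702,408,.0395),'drawer front',f(677,168,.052),f(645,500,.052))
print('lid edge',f(105,40,.27),f(45,482,.27))
h=d['color'][215:270,395:440];print(h.max(2)[::5,::5]); print(cv2.cvtColor(h,cv2.COLOR_RGB2HSV)[::9,::9].tolist()[2])
E
```

```text
right piv [645.2 111.1 124. ] left [467.5 129.5 124. ] 178.65007696611838
rail front [693.3  95.2 110. ] [418.4 121.3 110. ] 276.13623449304873
yaw from rail 84.5763891965111
yaw from piv 84.08835866742015
centre rail [565.30185627 207.80230993] piv [564.7148928  208.40379429]
back wall [710.9 284.4  97. ] [436.5 319.6  97. ]
pull [590.4 -68.   39.5] [485.7 -58.4  39.5] drawer front [667.5 -40.3  52. ] [417.8 -15.9  52. ]
lid edge [714.5 315.3 270. ] [438.2 339.4 270. ]
[[145 146 148 151 152 151 147 153 156]
 [149 150 149 149  63 150 155 150 149]
 [148 149 151 153  60  56  57 139 152]
 [156 154 152 160  59  76  55 151 149]
 [152 154 155  56  50  59  55 156 147]
 [154 155 159  59 130 141  56  89 151]
 [150 151 141  61  58  53  59  81 156]
 [154 151  89  61  48  58  53 160 156]
 [149 153  53  94 147  48  88 156 157]
 [152 158  56  84 152  45  88 154 152]
 [151 154 151 152 151  91  86 151 150]]
[[23, 41, 151], [25, 40, 154], [18, 57, 54], [27, 45, 51], [20, 43, 149]]
```

```bash
sed -i 's/black=(V<50)/black=(V<72)/' h.py
cat >> plan.py <<'E'
C=np.array([565,208.]);a=np.radians(84.3);CX=np.array([np.cos(a),np.sin(a)]);CY=np.array([-CX[1],CX[0]])
def W(x,y): return C+x*CX+y*CY
E
python3 - <<'E'
from plan import *
d=look()
cv2.imwrite('pics/cl.png',cv2.resize(d['color'][205:280,385:455,::-1],None,fx=7,fy=7,interpolation=cv2.INTER_CUBIC))
cl=[b for b in blobs(d,masks(d)['black'],.022,lo=80)]
plan(0.57*1000,-290,150,0)
print('drawer target',W(-165,0),'comp',[W(-5,k) for k in(-72,0,72)])
E
```

```text
SEC
{'c': array([ 463., -387.]), 'size': array([48., 94.]), 'ang': 177.8, 'px': (461, 300)}
{'c': array([ 468., -286.]), 'size': array([47., 95.]), 'ang': 19.0, 'px': (415, 299)}
{'c': array([ 584., -172.]), 'size': array([45., 93.]), 'ang': 4.1, 'px': (363, 247)}
CLAMP
{'c': array([ 591., -297.]), 'size': array([48., 98.]), 'ang': 167.0, 'px': (418, 242)}
{'c': array([764., -89.]), 'size': array([18., 82.]), 'ang': 179.5, 'px': (324, 164)}
world d [ 430.9  241.8 -105.8] tool d [ 478.  -124.7  105.9] rotvec [-0.001  0.     0.256] rows>= 13
drawer target [548.61224129  43.81583096] comp [array([636.14740229, 195.87370017]), array([564.50340125, 203.02472215]), array([492.85940021, 210.17574413])]
```

View pics/cl.png

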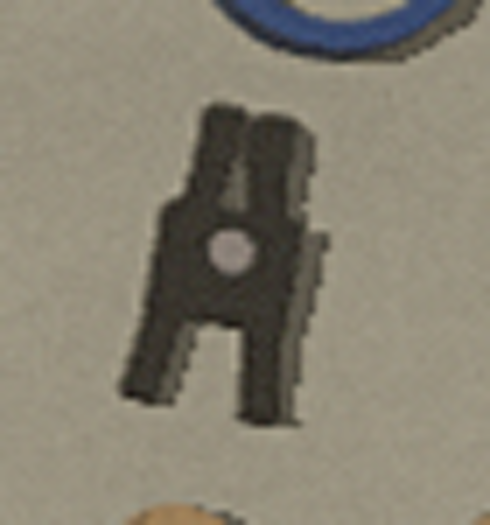

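The crop shows the clamp's rivet at (231,251) in the crop, or image (418,241). The jaws point up (+x), tilted about 9° towards −y.

Request:
move_arm([
  [[38,-8.5,0],[0,0,0],1],
  [[38,-8.5,0],[0,0,0],1],
  [[38,-8.5,0],[0,0,0],1],
  [[38,-8.5,0],[0,0,0],1],
  [[38,-8.5,0],[0,0,0],1],
  [[38,-8.5,0],[0,0,0],1],
  [[38,-8.5,0],[0,0,0],1],
  [[38,-8.5,0],[0,0,0],1],
], newtons=40)

```text
time: 0.92
ee_pos: [0.4175, -0.3883, 0.2563]
ee_rot: [3.141, 0.0, 0.256]
wrist_force: [0.3, 0.3, 0.3]
width: 0.997
gripper_force: 0.0
```

Request:
move_arm([
  [[38,-8.5,0],[0,0,0],1],
  [[38,-8.5,0],[0,0,0],1],
  [[38,-8.5,0],[0,0,0],1],
  [[38,-8.5,0],[0,0,0],1],
  [[38,-8.5,25],[0,0,0.103],1],
  [[0,0,25],[0,0,0.103],1],
  [[0,0,25],[0,0,0.103],1],
  [[0,0,25],[0,0,0.103],1],
])

```text
time: 1.58
ee_pos: [0.5864, -0.3009, 0.1571]
ee_rot: [-3.141, 0.0, -0.159]
wrist_force: [-1.1, 0.2, -0.0]
width: 1.002
gripper_force: 0.0
```

```bash
python3 - <<'E'
from plan import *
s=manip.sense();print(s['time'],s['ee_pos'],s['ee_rot'])
d=img('wrist','w1.png')
p=ray(d,[[0,0],[640,0],[640,480],[0,480]],.02);print(p.round(3))
t=img('top');
print(ray(t,[[418,240.9]],.022)); print(blobs(t,masks(t)['wood'],.024))
plan(593,-297,70,-9)
E
```

```text
1.5833 [ 0.586394   -0.30089557  0.15712292] [-3.14142290e+00  4.02473025e-04 -1.59099520e-01]
[[ 0.75  -0.147  0.02 ]
 [ 0.693 -0.5    0.02 ]
 [ 0.344 -0.524  0.02 ]
 [ 0.425 -0.016  0.02 ]]
[[ 0.59586422 -0.29646378  0.022     ]]
[{'c': array([ 469., -286.]), 'size': array([46., 91.]), 'ang': 19.8, 'px': (413, 296)}, {'c': array([ 584., -172.]), 'size': array([44., 93.]), 'ang': 4.6, 'px': (363, 247)}]
world d [ 10.7   3.3 -82.9] tool d [11.  -4.7 82.8] rotvec [-0.003  0.012  0.002] rows>= 3
```

View pics/w1.png

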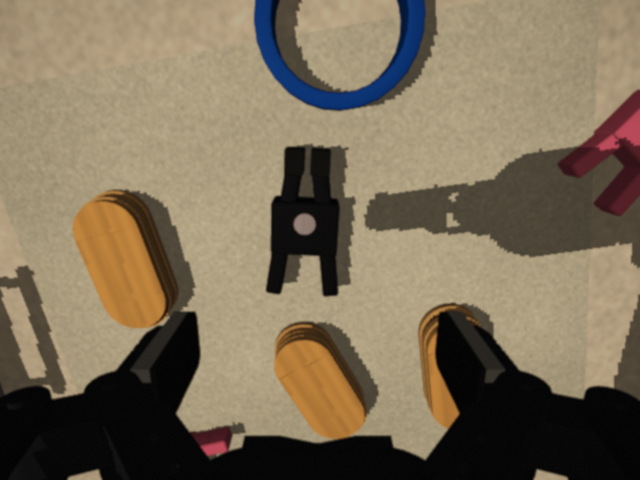

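The wrist view shows the clamp upright in the picture with its rivet at (305,223), so the yaw is aligned. The tape is ahead and clear.

```bash
python3 - <<'E'
from plan import *
d=img('wrist')
p=ray(d,[[305,223]],.022)[0]*1000;print(p)
plan(p[0],p[1],27,-9.1)
print(ray(d,[[307,150],[303,290]],.022))
E
```

```text
[ 592.67892751 -293.08550944   22.        ]
world d [   8.7    8.1 -129.1] tool d [  8.2  -9.2 129.1] rotvec [-0.001  0.006  0.005] rows>= 4
[[ 0.63720467 -0.30170274  0.022     ]
 [ 0.54718132 -0.28416833  0.022     ]]
```

Request:
move_arm([
  [[9,-8,30],[0,0,0.01],1],
  [[0,0,35],[0,0,0.01],1],
  [[0,0,35],[0,0,0],1],
  [[0,0,25],[0,0,0],1],
  [[0,0,4],[0,0,0],1],
  [[0,0,0],[0,0,0],0],
  [[0,0,0],[0,0,0],0],
  [[0,0,0],[0,0,0],0],
], newtons=50)

```text
time: 2.4
ee_pos: [0.5984, -0.2967, 0.0335]
ee_rot: [3.14, -0.007, -0.176]
wrist_force: [0.4, -0.3, 0.1]
width: 0.604
gripper_force: 0.0
```

Request:
move_arm([
  [[0,0,0],[0,0,0],0],
  [[0,0,0],[0,0,0],0],
  [[0,0,-20],[0,0,0],0],
  [[0,0,-35],[0,0,0],0],
  [[0,0,-35],[0,0,0],0],
  [[0,0,-35],[0,0,0],0],
])

```text
time: 2.9
ee_pos: [0.5956, -0.2954, 0.1568]
ee_rot: [3.141, -0.0, -0.176]
wrist_force: [0.3, 0.4, -0.3]
width: 0.497
gripper_force: 52.1
```

```bash
python3 - <<'E'
from plan import *
s=manip.sense();print(s['time'],s['width'],s['gripper_force'],s['wrist_force'])
x,y=W(-165,0)
plan(x,y,150,-5.7)
E
```

```text
2.9 0.49712955283220583 52.05791652202606 [ 0.30726333  0.3671013  -0.30749206]
world d [-46.9 339.2  -6.8] tool d [-105.5 -325.8    6.8] rotvec [ 0.    -0.    -0.076] rows>= 9
```

Request:
move_arm([
  [[-12,-36,0],[0,0,-0.009],0],
  [[-12,-36,0],[0,0,-0.009],0],
  [[-12,-36,0],[0,0,-0.009],0],
  [[-12,-36,0],[0,0,-0.009],0],
  [[-12,-36,0],[0,0,-0.009],0],
  [[-12,-36,0],[0,0,-0.009],0],
  [[-12,-36,0],[0,0,-0.009],0],
  [[-12,-36,0],[0,0,-0.009],0],
])

```text
time: 3.57
ee_pos: [0.542, 0.0049, 0.1559]
ee_rot: [3.141, -0.002, -0.104]
wrist_force: [0.7, 0.7, -0.6]
width: 0.5
gripper_force: 52.1
```

Request:
move_arm([
  [[-8,-36,0],[0,0,0],0],
  [[0,0,0],[0,0,0],0],
  [[0,0,0],[0,0,0],0],
])

```text
time: 3.82
ee_pos: [0.5379, 0.044, 0.1559]
ee_rot: [-3.14, -0.002, -0.097]
wrist_force: [-0.2, -1.1, -0.8]
width: 0.504
gripper_force: 32.8
```

```bash
python3 - <<'E'
from plan import *
s=manip.sense();print(s['time'],s['width'],s['gripper_force'],s['wrist_force'])
x,y=W(-165,0)
plan(x,y,42,-5.7)
img('wrist','w2.png')
E
```

```text
3.8167 0.5037700724243258 32.841251492500305 [-0.16571798 -1.070603   -0.7718231 ]
world d [  10.7   -0.2 -113.9] tool d [ 10.5  -0.6 114. ] rotvec [-0.002 -0.002  0.003] rows>= 3
```

View pics/w2.png

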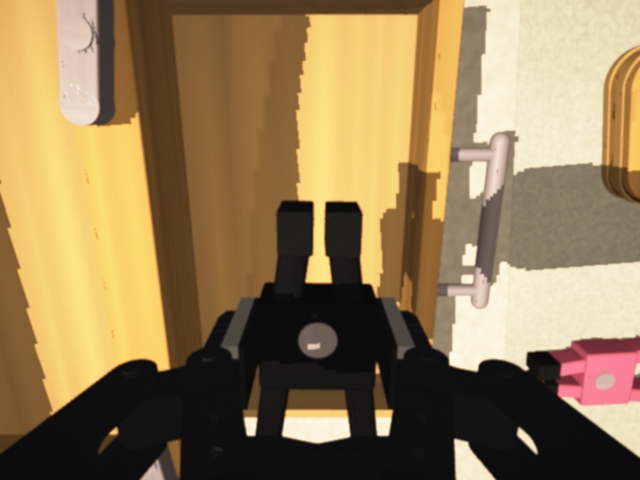

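The wrist view shows the clamp held squarely over the open drawer. It is clear of the rail on the left and the drawer front on the right.

Request:
move_arm([
  [[10,0,20],[0,0,0],0],
  [[0,0,35],[0,0,0],0],
  [[0,0,35],[0,0,0],0],
  [[0,0,16],[0,0,0],0],
  [[0,0,6],[0,0,0],0],
  [[0,0,0],[0,0,0],0],
  [[0,0,0],[0,0,0],0.72],
  [[0,0,0],[0,0,0],0.72],
], newtons=60)

```text
time: 4.53
ee_pos: [0.5492, 0.0365, 0.0435]
ee_rot: [3.14, -0.002, -0.107]
wrist_force: [0.0, 0.6, -0.0]
width: 0.718
gripper_force: 0.0
```

Request:
move_arm([
  [[0,0,0],[0,0,0],0.72],
  [[0,0,-15],[0,0,0],0.72],
  [[0,0,-30],[0,0,0],0.72],
  [[0,0,-35],[0,0,0],0.72],
  [[0,0,-35],[0,0,0],0],
  [[0,0,0],[0,0,0],0],
])

```text
time: 5.03
ee_pos: [0.5536, 0.0388, 0.1655]
ee_rot: [-3.139, -0.015, -0.106]
wrist_force: [0.8, 0.7, -0.3]
width: 0.45
gripper_force: 0.0
```

```bash
python3 - <<'E'
from plan import *
s=manip.sense();print(s['time'],s['width'],s['gripper_force'],s['wrist_force'])
d=img('wrist','w3.png')
x,y=W(-310,0); plan(x,y,150,-5.7); plan(x,y,48,-5.7)
look()
E
```

```text
5.0333 0.44991114042969593 0.0 [ 0.8463635   0.65370933 -0.27989996]
world d [ -17.6 -139.   -12.4] tool d [ -3.  140.1  12.1] rotvec [-0.002 -0.011 -0.006] rows>= 4
world d [ -17.6 -139.  -114.4] tool d [ -4.1 140.3 114.1] rotvec [-0.002 -0.011 -0.006] rows>= 5
SEC
{'c': array([ 463., -387.]), 'size': array([48., 94.]), 'ang': 177.8, 'px': (461, 300)}
{'c': array([ 469., -287.]), 'size': array([43., 90.]), 'ang': 19.6, 'px': (416, 298)}
{'c': array([ 586., -172.]), 'size': array([45., 89.]), 'ang': 4.6, 'px': (362, 246)}
CLAMP
{'c': array([765., -89.]), 'size': array([18., 80.]), 'ang': 179.5, 'px': (324, 163)}
```

View pics/w3.png

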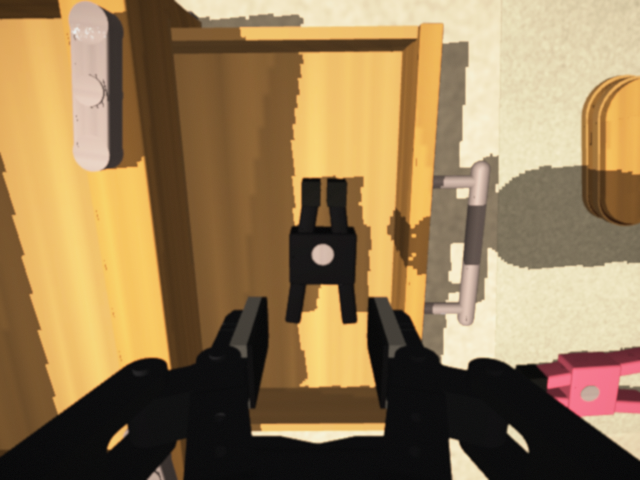

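The clamp lies flat inside the drawer, with its rivet at (322,254). Next I push the drawer home on its pull.

Request:
move_arm([
  [[0,32,0],[0,0,0],0],
  [[0,33,0],[0,0,0],0],
  [[0,33,0],[0,0,0],0],
  [[0,34,0],[0,0,0],0],
  [[0,0,0],[0,0,0],0],
  [[0,0,0],[0,0,0],0],
])

```text
time: 5.63
ee_pos: [0.5325, -0.0964, 0.1557]
ee_rot: [3.14, 0.004, -0.111]
wrist_force: [0.4, 0.6, -0.6]
width: 0.004
gripper_force: 0.0
```

```bash
python3 - <<'E'
from plan import *
s=manip.sense();print(s['time'],s['ee_pos'],s['width'])
x,y=W(-302,0); plan(x,y,46,-5.7)
E
```

```text
5.6333 [ 0.53254339 -0.09635504  0.15573537] 0.003771525384331687
world d [   2.5    3.8 -109.7] tool d [  2.5  -4.3 109.7] rotvec [ 0.002  0.004 -0.012] rows>= 3
```

Request:
move_arm([
  [[2,0,35],[0,0,0],0],
  [[0,0,35],[0,0,0],0],
  [[0,0,35],[0,0,0],0],
  [[0,0,5],[0,0,0],0],
  [[0,0,0],[0,0,0],0],
  [[0,-6,0],[0,0,0],0],
  [[0,-8,0],[0,0,0],0],
  [[0,-8,0],[0,0,0],0],
])

```text
time: 6.3
ee_pos: [0.5406, -0.0705, 0.05]
ee_rot: [3.141, -0.005, -0.104]
wrist_force: [0.3, -1.2, -0.1]
width: -0.002
gripper_force: 0.7
```

Request:
move_arm([
  [[0,-12,0],[0,0,0],0],
  [[0,-12,0],[0,0,0],0],
  [[0,-12,0],[0,0,0],0],
  [[0,-12,0],[0,0,0],0],
  [[0,-12,0],[0,0,0],0],
  [[0,-12,0],[0,0,0],0],
  [[0,-12,0],[0,0,0],0],
  [[0,0,0],[0,0,0],0],
])

```text
time: 6.97
ee_pos: [0.547, 0.0179, 0.0475]
ee_rot: [-3.138, 0.001, -0.099]
wrist_force: [0.6, 0.8, 0.1]
width: -0.006
gripper_force: 0.0
```

```bash
python3 - <<'E'
from plan import *
s=manip.sense();print(s['time'],s['ee_pos'],s['wrist_force'])
x,y=W(-302,0); p=s['ee_pos'][:2]*1000-C; print('chest xy',p@CX,p@CY)
d=img('top');cv2.imwrite('pics/t4.png',cv2.resize(d['color'][150:340,70:390,::-1],None,fx=2.5,fy=2.5))
E
```

```text
6.9667 [0.54700206 0.01793781 0.04747457] [0.63340325 0.77363802 0.07786933]
chest xy -190.9099936021584 -0.967976889900747
```

View pics/t4.png

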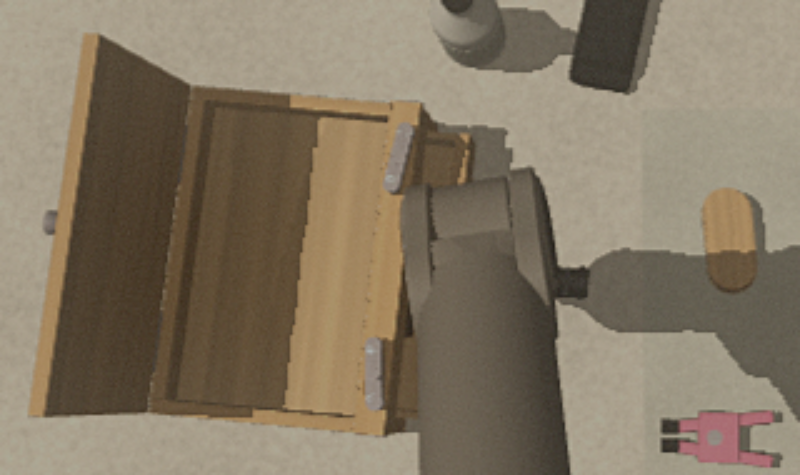

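The drawer is about 100 mm further in and moves freely, and the path to the rail is clear.

Request:
move_arm([
  [[0,-6,0],[0,0,0],0],
  [[0,-6,0],[0,0,0],0],
  [[0,-5,0],[0,0,0],0],
  [[0,-5,0],[0,0,0],0],
  [[0,-4,0],[0,0,0],0],
  [[0,-4,0],[0,0,0],0],
  [[0,-3,0],[0,0,0],0],
  [[0,0,0],[0,0,0],0],
])

```text
time: 7.68
ee_pos: [0.5509, 0.047, 0.0478]
ee_rot: [-3.141, -0.0, -0.103]
wrist_force: [-0.7, 0.6, 0.6]
width: 0.0
gripper_force: 0.0
```

Request:
move_arm([
  [[0,-2,0],[0,0,0],0],
  [[0,-2,0],[0,0,0],0],
  [[0,-1,0],[0,0,0],0],
  [[0,0,0],[0,0,0],0],
])

```text
time: 8.02
ee_pos: [0.5513, 0.0483, 0.0479]
ee_rot: [3.139, 0.0, -0.106]
wrist_force: [-1.3, -4.2, 2.2]
width: -0.003
gripper_force: 2.3
```

Request:
move_arm([
  [[0,-3,0],[0,0,0],0],
  [[0,-3,0],[0,0,0],0],
  [[0,0,0],[0,0,0],0],
])

```text
time: 8.27
ee_pos: [0.5515, 0.0499, 0.0479]
ee_rot: [3.133, 0.001, -0.108]
wrist_force: [-2.5, -11.1, 3.6]
width: -0.002
gripper_force: 3.7
```

Request:
move_arm([
  [[0,-2,0],[0,0,0],0],
  [[0,-2,0],[0,0,0],0],
  [[0,0,0],[0,0,0],0],
])

```text
time: 8.52
ee_pos: [0.5516, 0.0497, 0.0478]
ee_rot: [3.128, 0.002, -0.112]
wrist_force: [-2.8, -17.8, 4.5]
width: -0.001
gripper_force: 1.8
```

The force rose to 18 N with no further travel, well beyond the catch, so the drawer is home. I back off and check.

Request:
move_arm([
  [[0,15,0],[0,0,0],0],
  [[0,25,0],[0,0,0],0],
  [[0,25,-20],[0,0,0],1],
  [[0,30,-28],[0,0,0],1],
  [[0,30,-28],[0,0,0],1],
  [[0,35,-20],[0,0,0],1],
  [[0,35,0],[0,0,0],1],
  [[0,0,0],[0,0,0],1],
])

```text
time: 9.18
ee_pos: [0.5324, -0.1439, 0.1462]
ee_rot: [3.134, -0.006, -0.117]
wrist_force: [0.5, -1.3, -0.6]
width: 0.846
gripper_force: 0.0
```

```bash
python3 - <<'E'
from plan import *
s=manip.sense();print(s['time'],s['ee_pos'],s['ee_rot'])
d=img('top');cv2.imwrite('pics/t5.png',cv2.resize(d['color'][150:360,70:520,::-1],None,fx=1.75,fy=1.75))
print(*blobs(d,masks(d)['wood'],.024),sep='\n')
d=img('wrist');print('wrist');print(*blobs(d,masks(d)['wood'],.024,lo=2000,hi=40000,box=(200,0,640,330)),sep='\n')
plan(586,-172,80,4.4)
E
```

```text
9.1833 [ 0.53243951 -0.14389355  0.14617062] [ 3.13441418 -0.00608869 -0.11695441]
{'c': array([ 465., -386.]), 'size': array([46., 90.]), 'ang': 177.5, 'px': (461, 301)}
{'c': array([ 468., -286.]), 'size': array([46., 95.]), 'ang': 20.5, 'px': (416, 299)}
wrist
{'c': array([ 474., -276.]), 'size': array([41., 85.]), 'ang': 67.9, 'px': (542, 307)}
{'c': array([ 589., -168.]), 'size': array([45., 90.]), 'ang': 4.6, 'px': (356, 142)}
world d [ 53.6 -36.8 -64.3] tool d [57.1 30.8 64.4] rotvec [-0.    -0.002 -0.186] rows>= 3
```

View pics/t5.png

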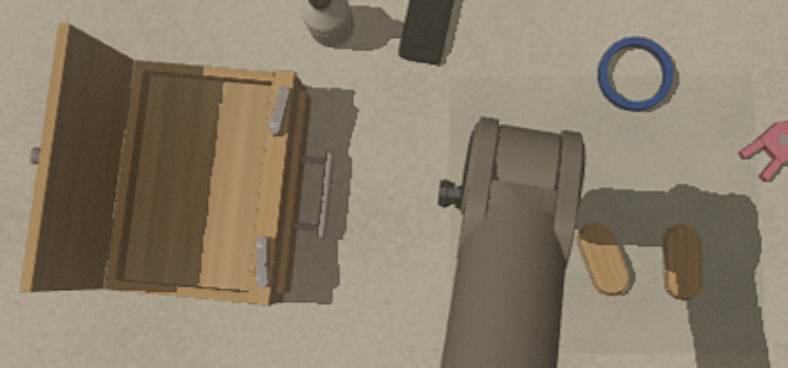

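The drawer front is flush with the chest, and the scene is otherwise unchanged. Next I fetch the nearest section.

Request:
move_arm([
  [[29,10,0],[0,0,0],1],
  [[28,10,0],[0,0,0],1],
  [[0,0,20],[0,0,-0.1],1],
  [[0,0,25],[0,0,-0.095],1],
  [[0,0,25],[0,0,0],1],
  [[0,0,10],[0,0,0],1],
  [[0,0,0],[0,0,0],1],
])

```text
time: 9.87
ee_pos: [0.5845, -0.1562, 0.0602]
ee_rot: [-3.137, 0.007, 0.093]
wrist_force: [-1.9, 0.1, 0.7]
width: 1.0
gripper_force: 0.0
```

```bash
python3 - <<'E'
from plan import *
d=img('wrist');print(*blobs(d,masks(d)['wood'],.024,lo=2000,hi=60000,box=(150,0,490,400)),sep='\n')
plan(587,-170,28,4.5)
E
```

```text
{'c': array([ 553., -169.]), 'size': array([23., 44.]), 'ang': 85.4, 'px': (344, 369)}
{'c': array([ 615., -166.]), 'size': array([44., 48.]), 'ang': 5.5, 'px': (347, 238)}
world d [  1.  -13.  -34.4] tool d [-0.2 13.1 34.4] rotvec [-0.002  0.003  0.014] rows>= 1
```

Request:
move_arm([
  [[0,12,12],[0,0,0.01],1],
  [[0,0,20],[0,0,0],1],
  [[0,0,0],[0,0,0],1],
  [[0,0,0],[0,0,0],0],
  [[0,0,0],[0,0,0],0],
  [[0,0,0],[0,0,0],0],
  [[0,0,0],[0,0,0],0],
  [[0,0,0],[0,0,0],0],
])

```text
time: 10.58
ee_pos: [0.5894, -0.1711, 0.0337]
ee_rot: [3.141, -0.004, 0.081]
wrist_force: [-0.3, -0.1, 5.2]
width: 0.5
gripper_force: 63.6
```

Request:
move_arm([
  [[0,0,-15],[0,0,0],0],
  [[0,0,-35],[0,0,0],0],
  [[0,0,-35],[0,0,0],0],
  [[0,0,-40],[0,0,0],0],
  [[0,0,-40],[0,0,0],0],
  [[0,0,0],[0,0,0],0],
  [[0,0,0],[0,0,0],0],
])

```text
time: 11.17
ee_pos: [0.5899, -0.1714, 0.2008]
ee_rot: [3.139, -0.008, 0.081]
wrist_force: [-0.9, 0.7, -0.9]
width: 0.495
gripper_force: 62.9
```

```bash
python3 - <<'E'
from plan import *
s=manip.sense();print(s['width'],s['gripper_force'])
for q in((28,-65),(28,65),(-35,0)): print(W(*q))
x,y=W(28,-65);plan(x,y,180,-5.7)
E
```

```text
0.4950870995252529 62.92929768562317
[632.45956504 229.40577223]
[503.10234095 242.31733969]
[561.52380876 173.17305505]
world d [ 42.5 400.8 -20.8] tool d [  74.7 -396.1   20.3] rotvec [ 0.002 -0.008  0.181] rows>= 11
```

Request:
move_arm([
  [[7,-38,0],[0,0,0],0],
  [[7,-38,0],[0,0,0],0],
  [[7,-38,0],[0,0,0],0],
  [[7,-38,0],[0,0,0],0],
  [[7,-38,0],[0,0,0],0],
  [[7,-38,0],[0,0,0],0],
  [[7,-38,0],[0,0,0],0],
  [[7,-38,0],[0,0,0],0],
])

```text
time: 11.83
ee_pos: [0.6177, 0.1379, 0.1947]
ee_rot: [3.141, 0.004, 0.081]
wrist_force: [0.5, -0.0, -0.8]
width: 0.498
gripper_force: 62.9
```

Request:
move_arm([
  [[8,-38,0],[0,0,0],0],
  [[8,-38,0],[0,0,0],0],
  [[3,-16,0],[0,0,0.09],0],
  [[0,0,0],[0,0,0.09],0],
  [[0,0,0],[0,0,0],0],
  [[0,0,0],[0,0,0],0],
])

```text
time: 12.33
ee_pos: [0.6298, 0.2287, 0.1948]
ee_rot: [3.139, 0.003, -0.097]
wrist_force: [-0.3, -0.4, 0.0]
width: 0.496
gripper_force: 62.9
```

```bash
python3 - <<'E'
from plan import *
s=manip.sense();print(s['width'],s['gripper_force'])
x,y=W(28,-65);plan(x,y,100,-5.7)
d=img('wrist','w6.png')
E
```

```text
0.49613770098515086 62.89001226425171
world d [  2.7   0.7 -94.8] tool d [ 2.8 -1.2 94.8] rotvec [0.003 0.003 0.003] rows>= 3
```

View pics/w6.png

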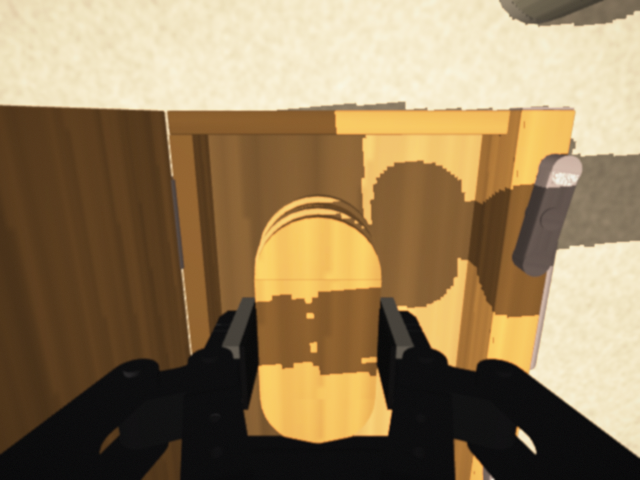

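The section is held flat over the compartment with clearance on every side.

Request:
move_arm([
  [[2,2,25],[0,0,0],0],
  [[0,0,30],[0,0,0],0],
  [[0,0,25],[0,0,0],0],
  [[0,0,10],[0,0,0],0],
  [[0,0,5],[0,0,0],0],
  [[0,0,0],[0,0,0],0],
  [[0,0,0],[0,0,0],0],
])

```text
time: 12.97
ee_pos: [0.6335, 0.2274, 0.1033]
ee_rot: [-3.14, -0.002, -0.099]
wrist_force: [-0.9, 1.0, -0.3]
width: 0.495
gripper_force: 62.9
```

Request:
move_arm([
  [[0,0,0],[0,0,0],0.64],
  [[0,0,0],[0,0,0],0.64],
  [[0,0,0],[0,0,0],0.64],
  [[0,0,-15],[0,0,0],0.64],
  [[0,0,-30],[0,0,0],0.64],
  [[0,0,-35],[0,0,0],0.64],
  [[0,0,-20],[0,0,0],0.64],
  [[0,0,0],[0,0,0],1],
])

```text
time: 13.63
ee_pos: [0.6357, 0.2293, 0.2096]
ee_rot: [-3.135, -0.012, -0.099]
wrist_force: [0.6, -0.4, 1.0]
width: 0.764
gripper_force: 0.0
```

```bash
python3 - <<'E'
from plan import *
d=look()
d=img('wrist');print(blobs(d,masks(d)['wood'],.089,lo=2000,hi=60000,box=(190,120,480,450)))
plan(468,-286,120,20)
E
```

```text
SEC
{'c': array([ 463., -386.]), 'size': array([48., 94.]), 'ang': 179.7, 'px': (461, 300)}
{'c': array([ 468., -286.]), 'size': array([46., 95.]), 'ang': 20.3, 'px': (415, 299)}
CLAMP
{'c': array([765., -89.]), 'size': array([18., 80.]), 'ang': 179.5, 'px': (324, 163)}
[]
world d [-165.1 -514.   -83.8] tool d [-113.9  527.9   82.5] rotvec [-0.001 -0.004 -0.448] rows>= 14
```

Request:
move_arm([
  [[-8,38,0],[0,0,0],1],
  [[-8,38,0],[0,0,0],1],
  [[-8,38,0],[0,0,0],1],
  [[-8,38,0],[0,0,0],1],
  [[-8,38,0],[0,0,0],1],
  [[-8,38,0],[0,0,0],1],
  [[-8,38,0],[0,0,0],1],
  [[-8,38,0],[0,0,0],1],
])

```text
time: 14.4
ee_pos: [0.5365, -0.0704, 0.2003]
ee_rot: [3.141, 0.003, -0.099]
wrist_force: [0.7, -0.3, 0.6]
width: 0.999
gripper_force: 0.0
```

Request:
move_arm([
  [[-8,38,0],[0,0,0],1],
  [[-8,38,0],[0,0,0],1],
  [[-8,38,0],[0,0,0],1],
  [[-8,38,0],[0,0,0],1],
  [[-8,38,0],[0,0,0],1],
  [[0,34,0],[0,0,-0.1],1],
  [[0,0,20],[0,0,-0.12],1],
  [[0,0,30],[0,0,-0.12],1],
])

```text
time: 15.07
ee_pos: [0.4765, -0.2926, 0.1529]
ee_rot: [3.136, -0.003, 0.24]
wrist_force: [1.5, 2.1, -0.6]
width: 1.001
gripper_force: 0.0
```

Request:
move_arm([
  [[0,0,30],[0,0,-0.11],1],
  [[0,0,0],[0,0,0],1],
  [[0,0,0],[0,0,0],1],
])

```text
time: 15.32
ee_pos: [0.4744, -0.2865, 0.1193]
ee_rot: [-3.136, 0.004, 0.348]
wrist_force: [0.2, -0.9, 0.2]
width: 1.001
gripper_force: 0.0
```

```bash
python3 - <<'E'
from plan import *
d=img('wrist');print(*blobs(d,masks(d)['wood'],.024,lo=2000,hi=60000,box=(100,0,540,400)),sep='\n')
plan(468,-286,32,20)
E
```

```text
{'c': array([ 503., -371.]), 'size': array([28., 48.]), 'ang': 126.0, 'px': (478, 261)}
{'c': array([ 472., -284.]), 'size': array([44., 97.]), 'ang': 19.9, 'px': (309, 246)}
world d [ -8.2   1.4 -89.5] tool d [-7.2 -4.  89.5] rotvec [-0.001  0.001 -0.001] rows>= 3
```

Request:
move_arm([
  [[-3,-2,30],[0,0,0],1],
  [[0,0,33],[0,0,0],1],
  [[0,0,25],[0,0,0],1],
  [[0,0,0],[0,0,0],1],
  [[0,0,0],[0,0,0],0],
  [[0,0,0],[0,0,0],0],
  [[0,0,0],[0,0,0],0],
  [[0,0,0],[0,0,0],0],
])

```text
time: 16.03
ee_pos: [0.4755, -0.2878, 0.037]
ee_rot: [3.137, -0.004, 0.351]
wrist_force: [0.4, -1.2, 0.6]
width: 0.495
gripper_force: 62.0
```

Request:
move_arm([
  [[0,0,0],[0,0,0],0],
  [[0,0,-15],[0,0,0],0],
  [[0,0,-35],[0,0,0],0],
  [[0,0,-38],[0,0,0],0],
  [[0,0,-38],[0,0,0],0],
  [[0,0,-38],[0,0,0],0],
  [[0,0,0],[0,0,0],0],
  [[0,0,0],[0,0,0],0],
])

```text
time: 16.7
ee_pos: [0.4751, -0.2879, 0.2019]
ee_rot: [3.135, -0.005, 0.351]
wrist_force: [-0.1, -0.2, -1.7]
width: 0.494
gripper_force: 62.0
```

```bash
python3 - <<'E'
from plan import *
s=manip.sense();print(s['width'],s['gripper_force'])
x,y=W(28,65);plan(x,y,200,-5.7)
E
```

```text
0.4943993291007803 62.01509356498718
world d [ 28.  530.3  -1.9] tool d [ 2.084e+02 -4.884e+02 -3.000e-01] rotvec [ 0.006 -0.007  0.45 ] rows>= 14
```

Request:
move_arm([
  [[15,-35,0],[0,0,0],0],
  [[15,-35,0],[0,0,0],0],
  [[15,-35,0],[0,0,0],0],
  [[15,-35,0],[0,0,0],0],
  [[15,-35,0],[0,0,0],0],
  [[15,-35,0],[0,0,0],0],
  [[15,-35,0],[0,0,0],0],
  [[15,-35,0],[0,0,0],0],
])

```text
time: 17.37
ee_pos: [0.4881, 0.0189, 0.1964]
ee_rot: [-3.141, 0.003, 0.35]
wrist_force: [0.7, 0.6, -1.0]
width: 0.49
gripper_force: 62.0
```

Request:
move_arm([
  [[15,-35,0],[0,0,0],0],
  [[15,-35,0],[0,0,0],0],
  [[15,-35,0],[0,0,0],0],
  [[15,-35,0],[0,0,0],0],
  [[14,-35,0],[0,0,0],0],
  [[14,-33,0],[0,0,0],0],
  [[0,0,0],[0,0,0.11],0],
  [[0,0,0],[0,0,0.11],0],
])

```text
time: 18.03
ee_pos: [0.4984, 0.2464, 0.196]
ee_rot: [-3.14, 0.004, 0.132]
wrist_force: [-0.3, -0.8, -1.5]
width: 0.498
gripper_force: 62.0
```

Request:
move_arm([
  [[0,0,0],[0,0,0.11],0],
  [[0,0,0],[0,0,0.115],0],
  [[0,0,0],[0,0,0],0],
  [[0,0,0],[0,0,0],0],
])

```text
time: 18.37
ee_pos: [0.4999, 0.2425, 0.1965]
ee_rot: [3.14, 0.002, -0.091]
wrist_force: [0.2, -0.6, -0.8]
width: 0.495
gripper_force: 62.0
```

```bash
python3 - <<'E'
from plan import *
s=manip.sense();print(s['width'],s['gripper_force'])
x,y=W(28,65);plan(x,y,103,-5.7)
d=img('wrist','w7.png')
E
```

```text
0.4948938028747046 61.96666717529297
world d [  3.2  -0.2 -93.5] tool d [ 3.5 -0.3 93.5] rotvec [0.002 0.002 0.008] rows>= 3
```

View pics/w7.png

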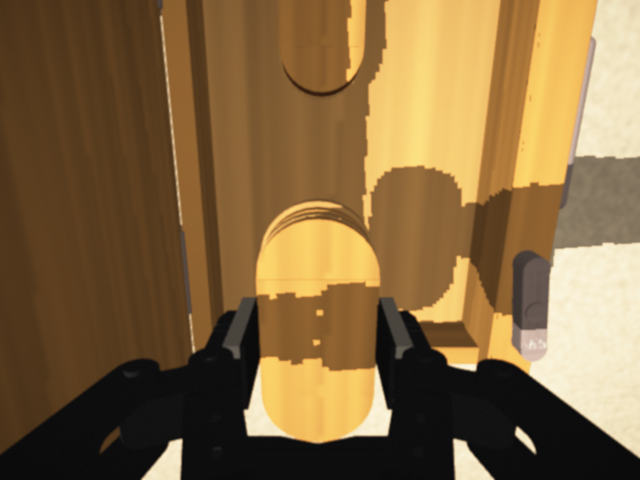

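The first section lies in place at the top of the picture (320,40) and the second is held. The near side wall shows at about (450,325). I check that wall position before lowering.

```bash
python3 - <<'E'
from plan import *
d=img('wrist')
for u,v,z in((450,347,.097),(450,325,.065),(320,95,.089),(283,45,.089),(365,45,.089),(531,310,.124)):
    p=ray(d,[[u,v]],z)[0][:2]*1000-C; print(u,v,(p@CX).round(1),(p@CY).round(1))
E
```

```text
450 347 -53.3 127.1
450 325 -63.6 129.6
320 95 27.6 -17.7
283 45 46.6 -41.5
365 45 5.0 -41.8
531 310 -82.9 88.4
```

Request:
move_arm([
  [[4,0,25],[0,0,0],0],
  [[0,0,30],[0,0,0],0],
  [[0,0,25],[0,0,0],0],
  [[0,0,9],[0,0,0],0],
  [[0,0,4],[0,0,0],0],
  [[0,0,0],[0,0,0],0],
  [[0,0,0],[0,0,0],0],
])

```text
time: 19.05
ee_pos: [0.5056, 0.2432, 0.1061]
ee_rot: [-3.14, -0.002, -0.094]
wrist_force: [0.4, 0.2, 0.1]
width: 0.493
gripper_force: 62.0
```

Request:
move_arm([
  [[0,0,0],[0,0,0],0.64],
  [[0,0,0],[0,0,0],0.64],
  [[0,0,0],[0,0,0],0.64],
  [[0,0,-15],[0,0,0],0.64],
  [[0,0,-30],[0,0,0],0.64],
  [[0,0,-35],[0,0,0],0.64],
  [[0,0,-20],[0,0,0],0.64],
  [[0,0,0],[0,0,0],1],
])

```text
time: 19.72
ee_pos: [0.5079, 0.2447, 0.2114]
ee_rot: [-3.135, -0.011, -0.094]
wrist_force: [0.6, 0.8, 0.6]
width: 0.764
gripper_force: 0.0
```

```bash
python3 - <<'E'
from plan import *
d=look()
plan(464,-386,120,-1)
E
```

```text
SEC
{'c': array([ 463., -386.]), 'size': array([48., 94.]), 'ang': 179.7, 'px': (461, 300)}
CLAMP
{'c': array([765., -89.]), 'size': array([18., 80.]), 'ang': 179.5, 'px': (324, 163)}
world d [ -42.6 -629.9  -88.7] tool d [ 16.1 631.4  86.2] rotvec [-0.004 -0.007 -0.077] rows>= 16
```

Request:
move_arm([
  [[1,39,0],[0,0,0],1],
  [[1,40,0],[0,0,0],1],
  [[1,40,0],[0,0,0],1],
  [[1,40,0],[0,0,0],1],
  [[1,40,0],[0,0,0],1],
  [[1,40,0],[0,0,0],1],
  [[1,40,0],[0,0,0],1],
  [[1,40,0],[0,0,0],1],
])

```text
time: 20.43
ee_pos: [0.4814, -0.0776, 0.204]
ee_rot: [3.141, 0.001, -0.094]
wrist_force: [-0.4, -0.2, -0.6]
width: 0.998
gripper_force: 0.0
```

Request:
move_arm([
  [[1,40,0],[0,0,0],1],
  [[1,40,0],[0,0,0],1],
  [[1,40,0],[0,0,0],1],
  [[1,40,0],[0,0,0],1],
  [[1,40,0],[0,0,0],1],
  [[1,40,0],[0,0,0],1],
  [[1,40,0],[0,0,0],1],
  [[0,30,20],[0,0,0],1],
])

```text
time: 21.1
ee_pos: [0.4608, -0.3909, 0.1876]
ee_rot: [3.135, -0.006, -0.097]
wrist_force: [1.2, -1.5, -0.1]
width: 1.0
gripper_force: 0.0
```

Request:
move_arm([
  [[0,0,30],[0,0,-0.04],1],
  [[0,0,30],[0,0,-0.04],1],
  [[0,0,0],[0,0,0],1],
  [[0,0,0],[0,0,0],1],
])

```text
time: 21.43
ee_pos: [0.4589, -0.3834, 0.1224]
ee_rot: [-3.137, 0.005, -0.015]
wrist_force: [0.1, 0.2, 0.5]
width: 0.999
gripper_force: 0.0
```

```bash
python3 - <<'E'
from plan import *
d=img('wrist');print(*blobs(d,masks(d)['wood'],.024,lo=2000,hi=60000,box=(100,0,540,400)),sep='\n')
plan(464,-386,35,-1)
E
```

```text
{'c': array([ 467., -385.]), 'size': array([44., 98.]), 'ang': 179.7, 'px': (318, 233)}
world d [  3.4  -1.6 -89.7] tool d [ 3.5  1.6 89.7] rotvec [-0.001  0.001  0.003] rows>= 3
```

Request:
move_arm([
  [[6,2,30],[0,0,-0.015],1],
  [[0,0,33],[0,0,0],1],
  [[0,0,26],[0,0,0],1],
  [[0,0,0],[0,0,0],1],
  [[0,0,0],[0,0,0],0],
  [[0,0,0],[0,0,0],0],
  [[0,0,0],[0,0,0],0],
  [[0,0,0],[0,0,0],0],
])

```text
time: 22.15
ee_pos: [0.4687, -0.3886, 0.0395]
ee_rot: [3.138, -0.005, 0.001]
wrist_force: [0.8, -0.2, 1.4]
width: 0.498
gripper_force: 61.1
```

Request:
move_arm([
  [[0,0,0],[0,0,0],0],
  [[0,0,-15],[0,0,0],0],
  [[0,0,-35],[0,0,0],0],
  [[0,0,-38],[0,0,0],0],
  [[0,0,-38],[0,0,0],0],
  [[0,0,-38],[0,0,0],0],
  [[0,0,0],[0,0,0],0],
  [[0,0,0],[0,0,0],0],
])

```text
time: 22.82
ee_pos: [0.4683, -0.3886, 0.2045]
ee_rot: [3.136, -0.007, 0.001]
wrist_force: [-0.6, 0.1, -1.8]
width: 0.492
gripper_force: 61.1
```

```bash
python3 - <<'E'
from plan import *
s=manip.sense();print(s['width'],s['gripper_force'])
x,y=W(-35,0);plan(x,y,200,-5.7)
E
```

```text
0.4915999416052376 61.0700798034668
world d [ 93.2 561.8  -4.5] tool d [  93.6 -561.8    1.9] rotvec [ 0.006 -0.008  0.1  ] rows>= 15
```

Request:
move_arm([
  [[6,-37,0],[0,0,0],0],
  [[6,-38,0],[0,0,0],0],
  [[6,-38,0],[0,0,0],0],
  [[6,-38,0],[0,0,0],0],
  [[6,-38,0],[0,0,0],0],
  [[6,-38,0],[0,0,0],0],
  [[6,-38,0],[0,0,0],0],
  [[6,-38,0],[0,0,0],0],
])

```text
time: 23.48
ee_pos: [0.5131, -0.0822, 0.1987]
ee_rot: [-3.141, 0.002, 0.001]
wrist_force: [0.0, 0.3, -0.0]
width: 0.492
gripper_force: 61.1
```

Request:
move_arm([
  [[6,-38,0],[0,0,0],0],
  [[6,-38,0],[0,0,0],0],
  [[7,-37,0],[0,0,0],0],
  [[7,-37,0],[0,0,0],0],
  [[7,-37,0],[0,0,0],0],
  [[7,-37,0],[0,0,0],0],
  [[6,-37,0],[0,0,0.05],0],
  [[0,0,0],[0,0,0.05],0],
])

```text
time: 24.15
ee_pos: [0.5575, 0.1889, 0.1984]
ee_rot: [-3.133, 0.004, -0.088]
wrist_force: [-0.3, 2.5, -1.2]
width: 0.489
gripper_force: 61.2
```

Request:
move_arm([
  [[0,0,0],[0,0,0],0],
  [[0,0,0],[0,0,0],0],
])

```text
time: 24.32
ee_pos: [0.5592, 0.1764, 0.1984]
ee_rot: [3.139, 0.002, -0.098]
wrist_force: [0.2, 0.2, -1.3]
width: 0.494
gripper_force: 61.2
```

```bash
python3 - <<'E'
from plan import *
s=manip.sense();print(s['width'],s['gripper_force'])
x,y=W(-35,0);plan(x,y,106,-5.7)
E
```

```text
0.4936344171947772 61.1567759513855
world d [  2.4  -3.2 -92.4] tool d [ 2.9  2.7 92.4] rotvec [0.002 0.002 0.002] rows>= 3
```

Request:
move_arm([
  [[3,-3,25],[0,0,0],0],
  [[0,0,30],[0,0,0],0],
  [[0,0,23],[0,0,0],0],
  [[0,0,9],[0,0,0],0],
  [[0,0,5],[0,0,0],0],
  [[0,0,0],[0,0,0],0],
  [[0,0,0],[0,0,0],0],
])

```text
time: 24.9
ee_pos: [0.5642, 0.1792, 0.1089]
ee_rot: [-3.141, -0.002, -0.1]
wrist_force: [-0.2, 0.2, -1.0]
width: 0.49
gripper_force: 61.2
```

Request:
move_arm([
  [[0,0,0],[0,0,0],0.6],
  [[0,0,0],[0,0,0],0.6],
  [[0,0,0],[0,0,0],0.6],
  [[0,0,-15],[0,0,0],0.6],
  [[0,0,-35],[0,0,0],0.6],
  [[0,0,-40],[0,0,0],0],
  [[0,0,-40],[0,0,0],0],
  [[0,0,-40],[0,0,0],0],
])

```text
time: 25.57
ee_pos: [0.563, 0.1797, 0.2804]
ee_rot: [-3.141, -0.001, -0.099]
wrist_force: [1.4, 0.6, 0.1]
width: 0.181
gripper_force: 0.0
```

Request:
move_arm([
  [[0,0,-40],[0,0,0],0],
  [[0,0,-40],[0,0,0],0],
  [[0,0,0],[0,0,0],0],
  [[0,0,0],[0,0,0],0],
])

```text
time: 25.9
ee_pos: [0.5645, 0.1805, 0.3621]
ee_rot: [-3.138, -0.008, -0.099]
wrist_force: [-0.2, 0.3, -1.0]
width: 0.002
gripper_force: 0.0
```

```bash
python3 - <<'E'
from plan import *
s=manip.sense();print(s['time'],s['ee_pos'],s['width'])
d=img('wrist','w8.png')
t=img('scene','s8.png')
x,y=W(160,-55);plan(x,y,330,-5.7);plan(x,y,255,-5.7)
E
```

```text
25.9 [0.56447463 0.1804999  0.36205584] 0.0021075645134946254
world d [ 72.7 182.2 -27.4] tool d [  54.3 -188.5   27.2] rotvec [0.    0.    0.001] rows>= 5
world d [  72.7  182.2 -102.4] tool d [  54.4 -188.5  102.2] rotvec [0.    0.    0.001] rows>= 6
```

View pics/w8.png

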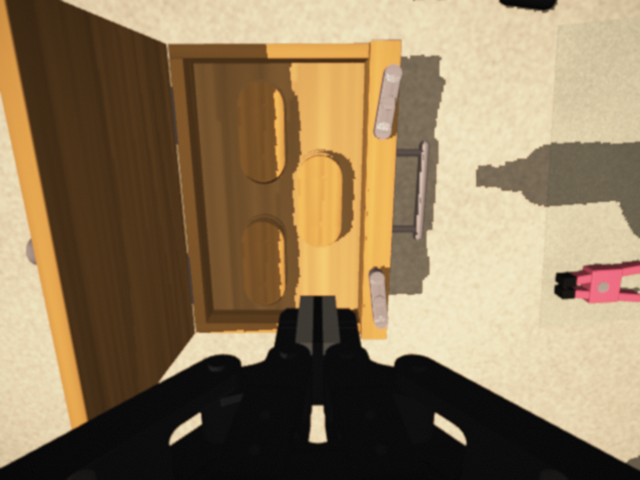

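All three sections lie flat in the compartment, at (262,130), (265,262) and (322,200). The left edge of the lid runs down the picture with the knob at (35,252), so I go behind the lid on its +y half.

Request:
move_arm([
  [[-9,-32,0],[0,0,0],0],
  [[-9,-32,0],[0,0,0],0],
  [[-9,-32,0],[0,0,0],0],
  [[-9,-32,0],[0,0,0],0],
  [[-9,-32,0],[0,0,0],0],
  [[-9,-32,0],[0,0,0],0],
  [[0,0,0],[0,0,0],0],
  [[0,0,0],[0,0,0],0],
], newtons=60)

```text
time: 26.67
ee_pos: [0.5261, 0.3786, 0.3546]
ee_rot: [3.139, 0.005, -0.093]
wrist_force: [0.2, -0.7, -0.7]
width: 0.003
gripper_force: 0.0
```

```bash
python3 - <<'E'
from plan import *
s=manip.sense();p=s['ee_pos'][:2]*1000-C;cx,cz=p@CX,s['ee_pos'][2]*1000
print('chest',cx,p@CY,cz,s['ee_rot'])
d=img('top','t9.png')
def T(th,s=148):
    u=np.array([-np.cos(th),np.sin(th)]);n=np.array([np.sin(th),np.cos(th)])
    return np.array([100,97.5])+s*u+12.5*n+[15,25]
ths=[1.75,1.6,1.5]+list(np.arange(1.4,-.01,-.07))
pr=None
for th in ths:
    q=T(th)
    if pr is not None: print(round(th,2),q.round(),'tool y,z',(-(q-pr)).round(1))
    else: print(th,q.round())
    pr=q
E
```

```text
chest 165.86738530428116 55.59884567428885 354.5767510610956 [ 3.13895149  0.00511288 -0.09313046]
1.75 [154. 266.]
1.6 [132. 270.] tool y,z [21.9 -4.2]
1.5 [117. 271.] tool y,z [14.8 -0.9]
1.4 [102. 270.] tool y,z [14.8  0.5]
1.33 [ 92. 269.] tool y,z [10.3  1.3]
1.26 [ 82. 267.] tool y,z [10.2  2. ]
1.19 [ 72. 265.] tool y,z [10.   2.7]
1.12 [ 62. 261.] tool y,z [9.8 3.4]
1.05 [ 52. 257.] tool y,z [9.6 4.1]
0.98 [ 43. 252.] tool y,z [9.3 4.7]
0.91 [ 34. 247.] tool y,z [8.9 5.4]
0.84 [ 26. 241.] tool y,z [8.5 6. ]
0.77 [ 17. 235.] tool y,z [8.1 6.5]
0.7 [ 10. 227.] tool y,z [7.6 7.1]
0.63 [  3. 220.] tool y,z [7.1 7.6]
0.56 [ -4. 212.] tool y,z [6.5 8.1]
0.49 [-10. 203.] tool y,z [5.9 8.5]
0.42 [-15. 194.] tool y,z [5.3 8.9]
0.35 [-20. 185.] tool y,z [4.7 9.3]
0.28 [-24. 175.] tool y,z [4.  9.6]
0.21 [-27. 166.] tool y,z [3.4 9.8]
0.14 [-30. 156.] tool y,z [ 2.7 10. ]
0.07 [-32. 145.] tool y,z [ 2.  10.2]
-0.0 [-33. 135.] tool y,z [ 1.2 10.3]
```

View pics/t9.png

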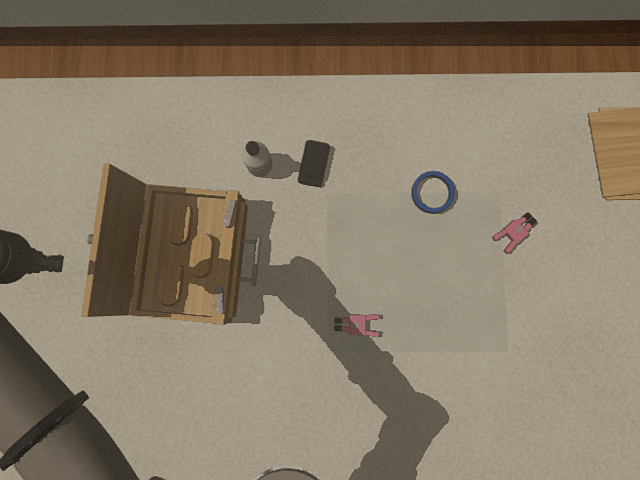

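The tool stands behind the upright lid, off the knob, and the chest is packed. I lower the tool, then fold the lid along an arc.

Request:
move_arm([
  [[0,0,30],[0,0,0],0],
  [[0,0,35],[0,0,0],0],
  [[0,0,22],[0,0,0],0],
  [[0,0,0],[0,0,0],0],
  [[0,10,0],[0,0,0],0],
  [[0,10,0],[0,0,0],0],
  [[0,10,0],[0,0,0],0],
  [[0,0,0],[0,0,0],0],
])

```text
time: 27.38
ee_pos: [0.5267, 0.3444, 0.2737]
ee_rot: [-3.139, -0.004, -0.102]
wrist_force: [-0.2, -0.1, 0.6]
width: 0.001
gripper_force: 0.0
```

Request:
move_arm([
  [[0,8,0],[0,0,0],0],
  [[0,8,0],[0,0,0],0],
  [[0,9,0],[0,0,0],0],
  [[0,9,0],[0,0,0],0],
  [[0,10,1],[0,0,0],0],
  [[0,10,2],[0,0,0],0],
  [[0,0,0],[0,0,0],0],
])

```text
time: 27.97
ee_pos: [0.5204, 0.2881, 0.2672]
ee_rot: [3.137, 0.001, -0.103]
wrist_force: [1.0, 0.6, 0.8]
width: -0.002
gripper_force: 0.0
```

```bash
python3 - <<'E'
from plan import *
s=manip.sense();p=s['ee_pos'][:2]*1000-C
print('chest',p@CX,p@CY,s['ee_pos'][2],s['wrist_force'],s['ee_rot'])
E
```

```text
chest 75.24404724062393 52.329959031614464 0.2671678626623748 [1.00889993 0.603824   0.79971625] [ 3.13697013e+00  9.43332417e-04 -1.03469627e-01]
```

Request:
move_arm([
  [[0,10,3],[0,0,0],0],
  [[0,10,3],[0,0,0],0],
  [[0,10,4],[0,0,0],0],
  [[0,9,5],[0,0,0],0],
  [[0,9,5],[0,0,0],0],
  [[0,8.5,6],[0,0,0],0],
  [[0,8,6.5],[0,0,0],0],
])

```text
time: 28.55
ee_pos: [0.5134, 0.2272, 0.2345]
ee_rot: [3.141, 0.001, -0.099]
wrist_force: [1.2, 2.8, 0.6]
width: 0.002
gripper_force: 1.4
```

```bash
python3 - <<'E'
from plan import *
s=manip.sense();p=s['ee_pos'][:2]*1000-C
print('chest',p@CX,p@CY,s['ee_pos'][2],s['wrist_force'],s['ee_rot'])
d=img('scene');cv2.imwrite('pics/s10.png',d['color'][60:320,240:600,::-1])
E
```

```text
chest 13.999524778627045 53.28493525160554 0.23451124181037314 [1.23888874 2.81622447 0.58678351] [ 3.14115915e+00  8.32381562e-04 -9.92828445e-02]
```

View pics/s10.png

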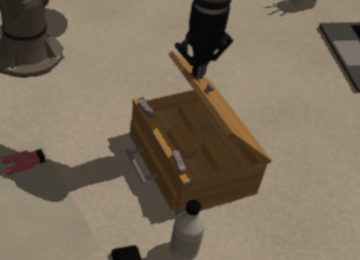

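The lid is following the finger at about 45°, with the knob clear. I continue the arc.

Request:
move_arm([
  [[0,7.5,7],[0,0,0],0],
  [[0,7,7.5],[0,0,0],0],
  [[0,6.5,8],[0,0,0],0],
  [[0,6,8.5],[0,0,0],0],
  [[0,5,9],[0,0,0],0],
  [[0,5,9],[0,0,0],0],
  [[0,4,9.5],[0,0,0],0],
  [[0,3,9.5],[0,0,0],0],
])

```text
time: 29.27
ee_pos: [0.5095, 0.1831, 0.166]
ee_rot: [3.14, 0.0, -0.1]
wrist_force: [-1.0, -1.2, 3.2]
width: -0.003
gripper_force: 1.2
```

```bash
python3 - <<'E'
from plan import *
s=manip.sense();p=s['ee_pos'][:2]*1000-C
print('chest',p@CX,p@CY,s['ee_pos'][2],s['wrist_force'],s['ee_rot'])
E
```

```text
chest -30.333330908721493 52.74791870631058 0.16604004022557542 [-1.00866578 -1.19517744  3.20594593] [ 3.14019035e+00  1.65247629e-04 -9.99814496e-02]
```

Request:
move_arm([
  [[0,2,8],[0,0,0],0],
  [[0,2,8],[0,0,0],0],
  [[0,0,7],[0,0,0],0],
  [[0,0,5],[0,0,0],0],
  [[0,0,3],[0,0,0],0],
  [[0,0,2],[0,0,0],0],
  [[0,0,0],[0,0,0],0],
])

```text
time: 29.85
ee_pos: [0.5089, 0.1805, 0.1351]
ee_rot: [3.141, 0.0, -0.099]
wrist_force: [-1.6, -3.5, 6.5]
width: 0.003
gripper_force: 3.4
```

Request:
move_arm([
  [[0,0,2],[0,0,0],0],
  [[0,0,2],[0,0,0],0],
  [[0,0,0],[0,0,0],0],
])

```text
time: 30.1
ee_pos: [0.5089, 0.1806, 0.1348]
ee_rot: [3.141, -0.001, -0.099]
wrist_force: [-9.5, -5.3, 24.4]
width: 0.002
gripper_force: 12.6
```

The lid is flush: the tip stopped at 110 mm with 24 N. I lift off and measure the turnbuttons.

Request:
move_arm([
  [[0,0,-10],[0,0,0],0],
  [[0,0,-30],[0,0,0],0],
  [[0,0,-35],[0,0,0],0],
  [[-20,20,0],[0,0,0],0.5],
  [[-30,20,0],[0,0,0],0.5],
  [[0,20,0],[0,0,0],0.5],
  [[0,0,0],[0,0,0],0.5],
  [[0,0,0],[0,0,0],0.5],
])

```text
time: 30.77
ee_pos: [0.4534, 0.1256, 0.2054]
ee_rot: [-3.141, -0.001, -0.101]
wrist_force: [0.6, -0.1, 0.2]
width: 0.499
gripper_force: 0.0
```

```bash
cat > btn.py <<'E'
from plan import *
def btn(cam,P):
    d=img(cam); h=cv2.cvtColor(d['color'],cv2.COLOR_RGB2HSV).astype(int)
    rect=[W(*q) for q in ((P[0]-34,P[1]-36),(P[0]-34,P[1]+36),(P[0]+34,P[1]+36),(P[0]+34,P[1]-36))]
    poly=proj(d,[[*(r/1000),.124] for r in rect]).astype(np.int32)
    roi=np.zeros(h.shape[:2],np.uint8);cv2.fillPoly(roi,[poly],1)
    m=((h[...,1]<58)&(h[...,2]>40)&(roi>0))
    c=proj(d,[[*(W(*P)/1000),.124]])[0]
    print(cam,'pivot px',c.round(),'hsv there',h[int(np.clip(c[1],0,479)),int(np.clip(c[0],0,639))])
    b=poly.min(0).clip(0);e=poly.max(0).clip(0)
    A=abs(cv2.contourArea(poly)); 
    for o in blobs(d,m,.124,lo=A*.04,hi=A*.9,box=(b[0],b[1],e[0]+1,e[1]+1)):
        q=o['c']-C; o['chest']=(round(q@CX,1),round(q@CY,1)); o['joint']=round((o['ang']-174.3+90)%180-90,1); print(o)
E
python3 - <<'E'
from btn import *
s=manip.sense();print(s['ee_pos'],s['ee_rot'])
for P in((-88.5,90),(-88.5,-90)):
    btn('top',P);btn('wrist',P)
E
```

```text
[0.45343705 0.12563246 0.20539626] [-3.14070081e+00 -9.93563516e-04 -1.00517762e-01]
top pivot px [220. 300.] hsv there [17 74 48]
wrist pivot px [312. 243.] hsv there [ 10  55 138]
{'c': array([455., 131.]), 'size': array([13., 34.]), 'ang': 1.7, 'px': (309, 265), 'chest': (np.float64(-87.5), np.float64(101.8)), 'joint': 7.4}
{'c': array([485., 132.]), 'size': array([13., 26.]), 'ang': 0.2, 'px': (302, 208), 'chest': (np.float64(-83.6), np.float64(72.1)), 'joint': 5.9}
top pivot px [230. 213.] hsv there [ 16  40 134]
{'c': array([645., 110.]), 'size': array([15., 58.]), 'ang': 166.2, 'px': (230, 214), 'chest': (np.float64(-89.6), np.float64(-89.3)), 'joint': -8.1}
wrist pivot px [ 313. -201.] hsv there [ 16 176 180]
```

Request:
move_arm([
  [[13.5,-6,0],[0,0,0],0.45],
  [[0,0,20],[0,0,-0.067],0.45],
  [[0,0,20],[0,0,-0.067],0.45],
  [[0,0,10],[0,0,0],0.45],
  [[0,0,0],[0,0,0],0.45],
  [[0,0,0],[0,0,0],0.45],
], newtons=30)

```text
time: 31.47
ee_pos: [0.4672, 0.1308, 0.1549]
ee_rot: [-3.141, 0.001, 0.034]
wrist_force: [0.5, 0.4, 0.2]
width: 0.448
gripper_force: 0.0
```

```bash
python3 - <<'E'
from btn import *
s=manip.sense();print(np.round(s['qpos'],2))
btn('wrist',(-88.5,90))
plan(467.5,130,139,1.9)
E
```

```text
[-0.09  0.28 -0.26  1.83  0.08  1.05 -1.92]
wrist pivot px [323. 311.] hsv there [10 57 67]
{'c': array([457., 131.]), 'size': array([12., 37.]), 'ang': 2.5, 'px': (314, 338), 'chest': (np.float64(-87.3), np.float64(99.8)), 'joint': 8.2}
{'c': array([488., 132.]), 'size': array([13., 23.]), 'ang': 1.2, 'px': (316, 261), 'chest': (np.float64(-83.3), np.float64(69.1)), 'joint': 6.9}
world d [ -0.4  -1.  -16.8] tool d [-0.4  1.  16.8] rotvec [-0.001 -0.001  0.001] rows>= 1
```

Request:
move_arm([
  [[0,0,10],[0,0,0],0.45],
  [[0,0,6],[0,0,0],0.45],
  [[0,0,0],[0,0,0],0.45],
  [[0,0,0],[0,0,0],0],
  [[0,0,0],[0,0,0],0],
  [[0,0,0],[0,0,0],0],
  [[0,0,0],[0,0,0],0],
  [[0,0,0],[0,0,0],0],
])

```text
time: 32.18
ee_pos: [0.4674, 0.1316, 0.1396]
ee_rot: [-3.14, -0.001, 0.036]
wrist_force: [-0.6, 3.8, -0.1]
width: 0.153
gripper_force: 32.6
```

Request:
move_arm([
  [[0,0,0],[0,0,-0.09],0],
  [[0,0,0],[0,0,-0.09],0],
  [[0,0,0],[0,0,-0.09],0],
  [[0,0,0],[0,0,-0.09],0],
  [[0,0,0],[0,0,-0.09],0],
  [[0,0,0],[0,0,-0.09],0],
  [[0,0,0],[0,0,-0.09],0],
  [[0,0,0],[0,0,-0.09],0],
])

```text
time: 32.85
ee_pos: [0.4675, 0.1316, 0.1396]
ee_rot: [-3.141, -0.002, 0.76]
wrist_force: [-1.7, 3.3, -0.1]
width: 0.153
gripper_force: 32.6
```

Request:
move_arm([
  [[0,0,0],[0,0,-0.09],0],
  [[0,0,0],[0,0,-0.09],0],
  [[0,0,0],[0,0,-0.09],0],
  [[0,0,0],[0,0,-0.09],0],
  [[0,0,0],[0,0,-0.09],0],
  [[0,0,0],[0,0,-0.09],0],
  [[0,0,0],[0,0,-0.09],0],
  [[0,0,0],[0,0,-0.09],0],
])

```text
time: 33.52
ee_pos: [0.4676, 0.1316, 0.1396]
ee_rot: [3.141, -0.002, 1.48]
wrist_force: [0.3, 3.4, 1.3]
width: 0.15
gripper_force: 32.6
```

Request:
move_arm([
  [[0,0,0],[0,0,0],0],
  [[0,0,0],[0,0,0],0],
])

```text
time: 33.68
ee_pos: [0.4676, 0.1316, 0.1396]
ee_rot: [3.141, -0.002, 1.474]
wrist_force: [1.0, 5.1, 0.3]
width: 0.155
gripper_force: 32.7
```

Request:
move_arm([
  [[0,0,0],[0,0,0],0.4],
  [[0,0,0],[0,0,0],0.45],
  [[0,0,0],[0,0,0],0.45],
  [[0,0,-20],[0,0,0],0.45],
  [[0,0,-35],[0,0,0],0.45],
  [[0,0,-10],[0,0,0],0.45],
  [[0,36,0],[0,0,0.12],0.45],
  [[0,0,0],[0,0,-0.12],0.45],
])

```text
time: 34.35
ee_pos: [0.5088, 0.1242, 0.2051]
ee_rot: [3.134, 0.001, 1.465]
wrist_force: [1.4, -0.7, -0.6]
width: 0.446
gripper_force: 0.0
```

Request:
move_arm([
  [[0,36,0],[0,0,0],0.45],
  [[0,36,0],[0,0,0],0.45],
  [[-3,36,0],[0,0,0],0.45],
  [[0,35,0],[0,0,0],0.45],
  [[0,0,0],[0,0,0.122],0.45],
  [[0,0,0],[0,0,0.122],0.45],
  [[0,0,0],[0,0,0.122],0.45],
  [[0,0,0],[0,0,0.122],0.45],
])

```text
time: 35.02
ee_pos: [0.6455, 0.1091, 0.2033]
ee_rot: [-3.141, 0.002, 0.979]
wrist_force: [0.6, -0.3, 0.5]
width: 0.448
gripper_force: 0.0
```

Request:
move_arm([
  [[0,0,0],[0,0,0.122],0.45],
  [[0,0,0],[0,0,0.122],0.45],
  [[0,0,0],[0,0,0.122],0.45],
  [[0,0,0],[0,0,0.122],0.45],
  [[0,0,0],[0,0,0.122],0.45],
  [[0,0,0],[0,0,0.122],0.45],
  [[0,0,0],[0,0,0.122],0.45],
  [[0,0,0],[0,0,0.122],0.45],
])

```text
time: 35.68
ee_pos: [0.6453, 0.109, 0.2039]
ee_rot: [3.14, 0.001, 0.003]
wrist_force: [0.1, -0.2, -0.1]
width: 0.448
gripper_force: 0.0
```

Request:
move_arm([
  [[0,0,0],[0,0,0.122],0.45],
  [[0,0,0],[0,0,0.122],0.45],
  [[0,0,0],[0,0,0],0.45],
  [[0,0,0],[0,0,0],0.45],
])

```text
time: 36.02
ee_pos: [0.6453, 0.1095, 0.204]
ee_rot: [3.14, -0.0, -0.231]
wrist_force: [1.0, 0.6, -0.8]
width: 0.45
gripper_force: 0.0
```

```bash
python3 - <<'E'
from btn import *
btn('top',(-88.5,90)); btn('wrist',(-88.5,-90));btn('top',(-88.5,-90))
s=manip.sense();print(np.round(s['qpos'],2),s['ee_pos'])
plan(645.5,112,139,-13.8)
E
```

```text
top pivot px [220. 300.] hsv there [15 58 79]
wrist pivot px [315. 267.] hsv there [ 11  55 148]
{'c': array([647., 114.]), 'size': array([12., 60.]), 'ang': 165.9, 'px': (308, 262), 'chest': (np.float64(-85.4), np.float64(-90.9)), 'joint': -8.4}
top pivot px [230. 213.] hsv there [25 45 34]
{'c': array([629., 114.]), 'size': array([15., 28.]), 'ang': 166.9, 'px': (228, 221), 'chest': (np.float64(-87.2), np.float64(-73.0)), 'joint': -7.4}
[-0.13  0.56 -0.11  1.27  0.06  1.31 -2.04] [0.64525988 0.10992735 0.20410594]
world d [  0.2   2.1 -65.1] tool d [-0.2 -2.1 65.1] rotvec [0.    0.    0.009] rows>= 2
```

Request:
move_arm([
  [[0,-2.5,20],[0,0,0.01],0.45],
  [[0,0,30],[0,0,0],0.45],
  [[0,0,15],[0,0,0],0.45],
  [[0,0,0],[0,0,0],0.45],
  [[0,0,0],[0,0,0],0],
  [[0,0,0],[0,0,0],0],
  [[0,0,0],[0,0,0],0],
  [[0,0,0],[0,0,0],0],
])

```text
time: 36.83
ee_pos: [0.6468, 0.1142, 0.1407]
ee_rot: [-3.139, -0.002, -0.242]
wrist_force: [1.1, 3.3, -0.8]
width: 0.15
gripper_force: 32.4
```

Request:
move_arm([
  [[0,0,0],[0,0,0],0],
  [[0,0,0],[0,0,0],0],
])

```text
time: 37.0
ee_pos: [0.6468, 0.1142, 0.1407]
ee_rot: [-3.139, -0.002, -0.242]
wrist_force: [2.2, 2.6, 1.4]
width: 0.15
gripper_force: 32.6
```

Request:
move_arm([
  [[0,0,0],[0,0,-0.09],0],
  [[0,0,0],[0,0,-0.09],0],
  [[0,0,0],[0,0,-0.09],0],
  [[0,0,0],[0,0,-0.09],0],
  [[0,0,0],[0,0,-0.09],0],
  [[0,0,0],[0,0,-0.09],0],
  [[0,0,0],[0,0,-0.09],0],
  [[0,0,0],[0,0,-0.09],0],
])

```text
time: 37.67
ee_pos: [0.6468, 0.1144, 0.1407]
ee_rot: [-3.141, -0.004, 0.482]
wrist_force: [1.0, 4.8, 1.0]
width: 0.151
gripper_force: 32.6
```

Request:
move_arm([
  [[0,0,0],[0,0,-0.09],0],
  [[0,0,0],[0,0,-0.09],0],
  [[0,0,0],[0,0,-0.09],0],
  [[0,0,0],[0,0,-0.09],0],
  [[0,0,0],[0,0,-0.09],0],
  [[0,0,0],[0,0,-0.09],0],
  [[0,0,0],[0,0,-0.09],0],
  [[0,0,0],[0,0,-0.09],0],
])

```text
time: 38.33
ee_pos: [0.6467, 0.1145, 0.1407]
ee_rot: [3.14, -0.004, 1.202]
wrist_force: [1.4, 4.9, 2.3]
width: 0.147
gripper_force: 32.6
```

Request:
move_arm([
  [[0,0,0],[0,0,-0.09],0],
  [[0,0,0],[0,0,-0.09],0],
  [[0,0,0],[0,0,-0.09],0],
  [[0,0,0],[0,0,0],0],
  [[0,0,0],[0,0,0],0],
])

```text
time: 38.75
ee_pos: [0.6466, 0.1145, 0.1406]
ee_rot: [3.139, -0.003, 1.466]
wrist_force: [0.0, 5.7, 3.0]
width: 0.146
gripper_force: 32.8
```

Request:
move_arm([
  [[0,0,0],[0,0,0],0.4],
  [[0,0,0],[0,0,0],0.45],
  [[0,0,0],[0,0,0],0.45],
  [[0,0,-20],[0,0,0],0.45],
  [[0,0,-40],[0,0,0],0.45],
  [[0,0,-40],[0,0,0],0.45],
  [[-40,0,0],[0,0,0],0.45],
  [[-40,0,0],[0,0,0],0.45],
])

```text
time: 39.42
ee_pos: [0.6386, 0.0361, 0.243]
ee_rot: [3.135, -0.002, 1.473]
wrist_force: [0.8, -0.9, -1.2]
width: 0.448
gripper_force: 0.0
```

Request:
move_arm([
  [[-40,0,0],[0,0,0],0.45],
  [[-40,0,0],[0,0,0],0.45],
  [[-40,0,0],[0,0,0],0.45],
  [[-40,0,0],[0,0,0],0.45],
  [[-40,0,0],[0,0,0],0.45],
  [[-40,0,0],[0,0,0],0.45],
  [[-40,0,0],[0,0,0],0.45],
  [[0,0,0],[0,0,0],0.45],
])

```text
time: 40.08
ee_pos: [0.6037, -0.2613, 0.2377]
ee_rot: [-3.137, 0.013, 1.447]
wrist_force: [-2.0, -1.9, -0.6]
width: 0.453
gripper_force: 0.0
```

```bash
python3 - <<'E'
from btn import *
btn('top',(-88.5,90)); btn('top',(-88.5,-90)); look()
s=manip.sense();print(s['time'],s['ee_pos'],s['wrist_force'])
d=img('top');h=cv2.cvtColor(d['color'],cv2.COLOR_RGB2HSV)
# pull bar: grey profile along chest -x near drawer pull, and lid/rail seam brightness
for x in range(-155,-98,4):
    u=proj(d,[[*(W(x,0)/1000),.039]])[0].round().astype(int);print(x,h[u[1],u[0]],end=' ')
E
```

```text
top pivot px [220. 300.] hsv there [ 11  38 141]
{'c': array([466., 127.]), 'size': array([13., 60.]), 'ang': 84.1, 'px': (221, 300), 'chest': (np.float64(-90.4), np.float64(90.5)), 'joint': 89.8}
top pivot px [230. 213.] hsv there [ 16  42 134]
{'c': array([644., 110.]), 'size': array([15., 59.]), 'ang': 85.2, 'px': (230, 214), 'chest': (np.float64(-89.7), np.float64(-88.3)), 'joint': -89.1}
SEC
CLAMP
{'c': array([ 470., -430.]), 'size': array([ 11., 275.]), 'ang': 170.4, 'px': (481, 295)}
{'c': array([ 630., -285.]), 'size': array([ 27., 128.]), 'ang': 6.5, 'px': (412, 229)}
{'c': array([ 746., -319.]), 'size': array([ 26., 116.]), 'ang': 160.3, 'px': (426, 178)}
{'c': array([765., -89.]), 'size': array([18., 80.]), 'ang': 179.5, 'px': (324, 163)}
40.2333 [ 0.60736397 -0.24703581  0.23847532] [ 0.92018543  0.5611807  -0.86927097]
-155 [ 17  47 103] -151 [ 23  56 101] -147 [18 53 82] -143 [ 11  40 127] -139 [13 66 62] -135 [18 52 98] -131 [19 56 95] -127 [21 53 96] -123 [ 20  58 101] -119 [20 55 97] -115 [20 59 99] -111 [ 15 105  68] -107 [ 17 103  69] -103 [ 19 123  79] -99 [ 18 122 100]
```

The buttons read square. I check the drawer travel more carefully against the first image.

```bash
python3 - <<'E'
from btn import *
d=img('top'); old=cv2.imread('pics/top0.png')[:,:,::-1]; t5=None
def prof(im,a,b,z,ys):
    xs=np.arange(a,b,.5);P=np.zeros(len(xs))
    S=cv2.cvtColor(np.ascontiguousarray(im),cv2.COLOR_RGB2HSV)[...,1].astype(np.float32)
    for y in ys:
        uv=proj(d,[[*(W(x,y)/1000),z] for x in xs]).astype(np.float32)
        P+=cv2.remap(S,uv[:,0][None],uv[:,1][None],cv2.INTER_LINEAR)[0]
    return xs,P/len(ys)
for n,im,a,b in(('old',old,-295,-255),('new',d['color'],-160,-115)):
    xs,P=prof(im,a,b,.0395,range(-30,31,3)); i=P.argmin(); w=np.clip(np.median(P)-6-P,0,None)*(abs(xs-xs[i])<9)
    print(n,'bar min',xs[i],P[i].round(1),'centroid',(w@xs/w.sum()).round(1))
xs,P=prof(d['color'],-150,-90,.0395,range(-30,31,3)); print(P[::4].astype(int))
# rail front edge at z=.110 and drawer front top
V=lambda:0
E
python3 - <<'E'
import sys;sys.path.insert(0,'.')
E
```

```text
old bar min -270.5 35.7 centroid -270.8
new bar min -141.5 36.3 centroid -142.4
[ 56  54  47  40  36  41  56  58  57  56  56  56  57  57  57  57  57  58
  59  75 107 112 111 114 115 117 116 116 116 111]
```

The travel is only about 129 mm, so the drawer is still a few mm short. The gripper's wide knuckles probably met the rail. I push again with the narrow side of the gripper towards the chest.

```bash
python3 - <<'E'
from btn import *
from scipy.spatial.transform import Rotation as Ro
d=img('wrist');s=manip.sense();c=-d['R'].T@d['t']
print('cam in tool',Ro.from_euler('xyz',s['ee_rot']).inv().apply(c-s['ee_pos'])*1000, s['ee_pos'],np.round(s['qpos'],2))
x,y=W(-190,0);plan(x,y,150,84.3)
E
```

```text
cam in tool [ 7.41841243e+01  8.75512925e-02 -1.17907519e+02] [ 0.60875307 -0.24338189  0.23925658] [ 0.61  0.58 -0.44  1.2   0.24  1.41  0.09]
world d [-62.6 262.3 -89.3] tool d [254.6 -88.8  89.5] rotvec [-0.    -0.001 -0.002] rows>= 8
```

Request:
move_arm([
  [[36,-12.5,0],[0,0,0],0],
  [[36,-12.5,0],[0,0,0],0],
  [[36,-12.5,0],[0,0,0],0],
  [[36,-12.5,0],[0,0,0],0],
  [[36,-12.5,0],[0,0,0],0],
  [[36,-12.5,0],[0,0,0],0],
  [[38,-13,0],[0,0,0],0],
  [[0,0,0],[0,0,0],0],
])

```text
time: 41.05
ee_pos: [0.5442, 0.0306, 0.2406]
ee_rot: [-3.141, -0.008, 1.486]
wrist_force: [-0.1, 2.5, 0.6]
width: 0.003
gripper_force: 0.0
```

Request:
move_arm([
  [[0,0,35],[0,0,0],0],
  [[0,0,35],[0,0,0],0],
  [[0,0,20],[0,0,0],0],
  [[0,0,0],[0,0,0],0],
  [[0,0,0],[0,0,0],0],
])

```text
time: 41.47
ee_pos: [0.5465, 0.0173, 0.1488]
ee_rot: [-3.139, 0.0, 1.469]
wrist_force: [0.2, -0.5, 0.8]
width: 0.006
gripper_force: 0.0
```

```bash
python3 - <<'E'
from btn import *
s=manip.sense();p=s['ee_pos'][:2]*1000-C
print('chest',p@CX,p@CY,s['ee_pos'][2],s['width'],s['ee_rot'])
E
```

```text
chest -191.57415275471956 -0.49896210960322307 0.14880625085939703 0.006052112185438895 [-3.13931253e+00  1.89338456e-04  1.46908327e+00]
```

Lower to z≈53 and push along tool +x.

Request:
move_arm([
  [[0,0,35],[0,0,0],0],
  [[0,0,35],[0,0,0],0],
  [[0,0,25],[0,0,0],0],
  [[0,0,0],[0,0,0],0],
  [[12,0,0],[0,0,0],0],
  [[10,0,0],[0,0,0],0],
  [[0,0,0],[0,0,0],0],
])

```text
time: 42.05
ee_pos: [0.5524, 0.0437, 0.0578]
ee_rot: [3.135, -0.005, 1.472]
wrist_force: [0.8, 0.6, 0.2]
width: 0.005
gripper_force: 0.0
```

Request:
move_arm([
  [[4,0,0],[0,0,0],0],
  [[4,0,0],[0,0,0],0],
  [[3,0,0],[0,0,0],0],
  [[3,0,0],[0,0,0],0],
  [[0,0,0],[0,0,0],0],
])

```text
time: 42.47
ee_pos: [0.5514, 0.0518, 0.0546]
ee_rot: [3.141, 0.001, 1.467]
wrist_force: [-0.8, -1.9, 1.0]
width: 0.001
gripper_force: 0.4
```

Request:
move_arm([
  [[3,0,0],[0,0,0],0],
  [[2,0,0],[0,0,0],0],
  [[0,0,0],[0,0,0],0],
])

```text
time: 42.72
ee_pos: [0.5515, 0.0523, 0.0545]
ee_rot: [-3.141, 0.007, 1.464]
wrist_force: [-1.4, -6.8, 5.5]
width: 0.002
gripper_force: 3.6
```

Request:
move_arm([
  [[3,0,0],[0,0,0],0],
  [[0,0,0],[0,0,0],0],
])

```text
time: 42.88
ee_pos: [0.5515, 0.0531, 0.0544]
ee_rot: [-3.14, 0.01, 1.462]
wrist_force: [-2.4, -10.3, 6.0]
width: 0.003
gripper_force: 5.0
```

Request:
move_arm([
  [[3,0,0],[0,0,0],0],
  [[0,0,0],[0,0,0],0],
])

```text
time: 43.05
ee_pos: [0.5518, 0.0555, 0.0544]
ee_rot: [-3.14, 0.011, 1.462]
wrist_force: [-2.3, -10.2, 6.8]
width: 0.002
gripper_force: 5.3
```

Request:
move_arm([
  [[3,0,0],[0,0,0],0],
  [[0,0,0],[0,0,0],0],
])

```text
time: 43.22
ee_pos: [0.5523, 0.0608, 0.0544]
ee_rot: [-3.141, 0.007, 1.463]
wrist_force: [-1.3, -8.1, 5.1]
width: 0.001
gripper_force: 3.9
```

It broke through the catch and is moving in. I continue to the stop.

Request:
move_arm([
  [[2,0,0],[0,0,0],0],
  [[0,0,0],[0,0,0],0],
])

```text
time: 43.38
ee_pos: [0.5523, 0.0609, 0.0544]
ee_rot: [-3.14, 0.01, 1.462]
wrist_force: [-2.6, -9.8, 6.5]
width: -0.001
gripper_force: 5.1
```

Request:
move_arm([
  [[2,0,0],[0,0,0],0],
  [[0,0,0],[0,0,0],0],
])

```text
time: 43.55
ee_pos: [0.5523, 0.0611, 0.0543]
ee_rot: [-3.139, 0.013, 1.461]
wrist_force: [-2.9, -11.9, 8.6]
width: -0.001
gripper_force: 6.3
```

Request:
move_arm([
  [[2,0,0],[0,0,0],0],
  [[0,0,0],[0,0,0],0],
])

```text
time: 43.72
ee_pos: [0.5524, 0.0612, 0.0544]
ee_rot: [-3.139, 0.016, 1.46]
wrist_force: [-3.2, -15.3, 9.8]
width: 0.006
gripper_force: 7.6
```

Request:
move_arm([
  [[-15,0,0],[0,0,0],0],
  [[-25,0,0],[0,0,0],0],
  [[-30,0,-20],[0,0,0],0],
  [[-30,0,-28],[0,0,0],0],
  [[-30,0,-28],[0,0,0],0],
  [[-35,0,-20],[0,0,0],0],
  [[-40,0,-20],[0,0,0],0],
  [[-40,0,0],[0,0,0],0],
])

```text
time: 44.38
ee_pos: [0.5309, -0.1694, 0.1736]
ee_rot: [3.132, 0.0, 1.469]
wrist_force: [1.4, -0.6, -0.1]
width: -0.001
gripper_force: 0.0
```

Request:
move_arm([
  [[-40,0,0],[0,0,0],0],
  [[-40,0,0],[0,0,0],0],
  [[0,0,0],[0,0,0],0],
  [[0,0,0],[0,0,0],0],
])

```text
time: 44.72
ee_pos: [0.5183, -0.2525, 0.1682]
ee_rot: [-3.141, 0.001, 1.459]
wrist_force: [0.5, 1.0, 0.9]
width: -0.002
gripper_force: 0.0
```

```bash
python3 - <<'E'
from btn import *
btn('top',(-88.5,90)); btn('top',(-88.5,-90))
d=img('top');S=cv2.cvtColor(d['color'],cv2.COLOR_RGB2HSV)[...,1].astype(np.float32)
xs=np.arange(-160,-105,.5);P=0
for y in range(-30,31,3):
    uv=proj(d,[[*(W(x,y)/1000),.0395] for x in xs]).astype(np.float32)
    P=P+cv2.remap(S,uv[:,0][None],uv[:,1][None],cv2.INTER_LINEAR)[0]/21
print('bar',xs[P.argmin()],P.min())
# lid seam: wood brightness difference around rail/lid edge seen in scene: lid top corner lines
s=manip.sense();print(s['time'],s['ee_pos'],s['wrist_force'])
E
```

```text
top pivot px [220. 300.] hsv there [ 12  38 136]
{'c': array([466., 127.]), 'size': array([13., 60.]), 'ang': 84.6, 'px': (221, 300), 'chest': (np.float64(-90.4), np.float64(90.5)), 'joint': -89.7}
top pivot px [230. 213.] hsv there [ 13  35 131]
{'c': array([644., 110.]), 'size': array([15., 59.]), 'ang': 85.2, 'px': (230, 214), 'chest': (np.float64(-89.7), np.float64(-88.3)), 'joint': -89.1}
bar -133.0 47.518227
44.8667 [ 0.5202678  -0.2461429   0.16875431] [0.83442415 0.25891465 0.03226875]
```

```bash
python3 -c "
from cell import manip
print(manip.sign_off())"
```

```text
the job is handed in; nothing more can be done
None
```

I packed the chest and handed the job in; the sign-off returned no verdict. All three sections are in the compartment, the one black clamp is in the drawer, and the drawer is pushed home past its catch. The lid is shut flush, both turnbuttons measure within about 1° of square across its edge, and the arm never went to the mouse, tape, glue bottle or pink look-alikes.

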